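Turn the bottle to the label reader and clip in the light shield

ROBOT

A 7-joint arm with a two-finger parallel gripper is mounted at the origin on a cart in front of the work surface, level with it; the furniture and walls round the work are solid. World frame = base frame: x ahead of the robot, y to its left, z up, the work surface at z = 0. Lengths are in m, angles in rad, forces in N, time in s.
With the tool pointing down it reaches from about 0.425 to 0.925 m from the base axis. Payload 6.8 kg.
Tool frame: the origin (TCP) lies where the fingers leave the gripper's body, on its centre line; the fingertips stand 80 mm ahead of it and the grasp point (between the pads) lies 61 mm ahead of it (robot.finger_overhang is the distance from the TCP to the fingertips, in m); x points along the fingers, y is the direction in which the jaws open and shut, and the axes are right-handed (so a half turn about x gives the same grasp; the last joint's range is limited). The gripper opens to 88 mm and grips with 3 to 60 N. Pads are 20 mm wide; open, the fingers measure 115 mm over their backs; the gripper's body (75 mm by 178 mm) begins 61 mm behind the grasp point.
Start: joints at [-1.237, 0.477, 0.022, 1.555, -0.011, 1.109, -0.083], TCP at [0.289, 0.61, 0.303] pointing down, gripper open.
Joint ranges: [-2.96, 2.96], [-0.34, 2.1], [-1.41, 1.46], [0.24, 2.44], [-1.37, 4.51], [0.17, 1.92], [-2.96, 2.96]. Speed limits (rad/s): [2.39, 2.39, 3.14, 3.14, 3.14, 3.14, 3.14].

INTERFACE

Orientations are given as a 3x3 rotation matrix whose columns are the frame's x, y, z axes.
In Python, from bench import robot gives the robot as it stands.
- The arm moves only by the tool apply_moves, never from a script. Its argument "moves" is a list of rows, each an object of numbers: "dx", "dy", "dz": the shift along the tool's x, y, z in m; "spin": the turn about the tool's x in degrees. In form: [{"dx": .., "dy": .., "dz": .., "spin": ..}, ...]. A call has exactly 8 rows; each row shifts and turns the commanded pose from where the row before left it, along the tool's axes as they then stand; what a row does not reach is not made up. A row lasts 1/10 s, in which the tool goes at most 50 mm and 8.59 degrees, less where a joint would pass 70% of its speed; a pose out of reach is approached as far as the arm can. A call with a gripper value outside its range is refused whole. "claw" is the opening, from -1 (shut) to 1 (fully open), set as the call begins (left out, the last holds). The fingers move at their own pace and stop on an object; the grip force is fixed at half the most. Time passes only in rows, so rows that do not move let the fingers close, or fill a call up. It gives the time, the measured TCP pose, the force and the opening at its end, in the units of the state.
- robot.read_state(): the state, without advancing time (a new reading comes with each control period).
- robot.camera(name): name is "side" or "top"; returns a dict with "pixels" (400x640x3 uint8, blue, green, red), "intrinsics" (3x3 intrinsics, pixels), "k1" (the pictures are not rectified: a ray, as slopes to the right and down, at radius r is drawn at 1 + k1 r^2 times it, then the intrinsics apply), "T" (4x4, takes a point from camera to world coordinates). Camera axes: x right, y down, z forward; pixel columns grow to the right and rows downward; lengths in m; the calibration is good to about 2 mm. A picture is of the moment at which its call begins. There is no depth.
- robot.hand_in(): hands the job in, once; it reports no verdict.
Trained networks look in a picture, given as the dict that the camera call returned (one of the last four; its "shot" number tells which), for a name from the list of things; names that differ only in an ending like _2 or _b are one class to them, and where a whole thing is asked for, a point or a joint stands for the part that bears it (a point fixed in the world has none). Each returns a list of dicts, best first, with "confidence" (0 to 1); they miss things now and then, are a little off and sometimes report something else, mostly with a low value. They report only what shows in the picture. A call takes as long as a camera call. They do not tell look-alikes from the thing itself.
- robot.find_in(query, picture): "rect" ([left, top, width, height] as shares, 0 to 1, of the picture: columns of its width, rows of its height, round what is visible of it).
The state is a dict: "clock": time; "joint_pos": joint angles; "dq": joint speeds; "tau": joint torques, N m; "position": TCP position; "orientation": TCP orientation; "wrist_force": force on the tool from outside, world axes, zero at the start; "wrist_torque": the same for the moment, N m; "opening": finger opening in m.
Only numpy, scipy, OpenCV 4.12 (cv2) and the standard library are available. Lean on these libraries where they do the work, as an engineer would, in place of code of your own. Each camera call takes 0.05 s, during which the arm holds its last target.

TASK

Get the label reader ready: turn the white bottle where it stands on the reader's round turntable so that its bar-marked label squarely faces the window of the scanner block, and let go of it, still upright on the turntable. Then take the wider of the two grey panels out of the stand and push it, lower edge first, down the leaning slot of the reader until it is fully home and both spring clips have snapped into its side notches. Leave the narrow panel in the stand and the other things on the bench where they are.

Things in the scene. Friction and masses are not known exactly. Their poses are not given: they have to be found in the camera images.
- reader: Label reader, fixed: white base plate 210 x 136 mm, top face 14 mm high. Origin on the bench near the middle of the base (plate from x -110 to +100 mm), z up, +x from the turntable to the scanner. Black turntable at x +10 mm; grey scanner block 64 mm wide (y), 72 mm high, from x +57 to +99 mm, its window looks to -x; the panel slot is at the -x end and leans outward, to -x.
- pad (a point): Centre of the floor of the reader's round black turntable, 16.5 mm above the bench. The bottle stands in it: recess 58 mm wide, rim 67 mm wide and 3.5 mm above the floor. It turns freely with the bottle, without stops, and stays where it is left.
- window (a point): Centre of the scanner window, 46 mm above the bench, on the face of the scanner block that looks at the bottle.
- bottle: Loose white plastic bottle on the turntable, about 0.11 kg: body 50 mm diameter, 124 mm high with its cap of 29 mm diameter (108 to 124 mm above the foot); a 2.5 mm high rib on the cap points over the label. Origin at the centre of its foot, z up, +x out through the middle of the bar-marked label. Turn it by cap or body. At the start the label is 0.6 to 1.4 rad away from the window.
- mark (a point): Middle of the bar-marked label on the bottle's side, 25 mm from its axis, 34 mm above its foot.
- slot: Leaning spring-clip slot, fixed to the reader. Origin: middle of its floor, where the panel's lower edge comes to rest (24 mm above the bench). z up along the slot, 30 degrees from vertical, leaning away from the bottle; y along the panel's width; x square to the panel. Two rails take the panel's side edges in grooves 11 mm wide (x), 103 mm apart (y), 60 mm long (z); between them it is open.
- slot_mouth (a point): Middle of the slot's mouth, 74 mm from the slot floor along its z axis. The rails' flared ends open here to about 24 mm across the thickness (x) and 115 mm across the width (y) and narrow to the grooves 14 mm further in.
- clip_a (a joint): Spring clip in the slot's +y rail, rad: 0 at rest and when snapped into a notch, about 0.1 while a panel edge pushes it outward. Its round nose, 45 mm above the slot floor, stands 3 mm into the panel's path. Pushing the panel past both noses takes about 8 to 15 N along the slot; the panel's weight does not do it.
- clip_b (a joint): Spring clip at the slot's -y rail, rad, same meaning.
- stand: Fixed white stand for panels, 120 x 122 mm, 35 mm high. Origin on the bench under its middle, z up. Two upright grooves along y at x -36 and +36 mm, 10 mm wide, 106 mm long, their floor 8 mm above the bench; one panel stands in each, which one in which groove varies.
- wide_panel: The wide grey panel, loose, the one to fit: 100 mm wide (y), 115 mm high (z), 8 mm thick (x), 0.06 to 0.13 kg. Origin at the middle of its lower edge, z up. Lower corners bevelled; each side edge has a notch 37 to 53 mm above the lower edge. Front and back alike: fits either way round. Grip it across its thickness near the top, midway along its width.
- narrow_panel: The narrow grey panel, same make, only 72 mm wide; belongs to another machine and stays in the stand. Origin and axes as for the wide panel.
- forceps: Steel forceps, 130 mm long, 6 mm high, lying on the bench, bystander. Origin at the centre of its underside.
- film_box: Small carton 52 x 105 x 52 mm, bystander. Origin at the centre of its underside.
Mind the look-alikes: they are no part of the job. Leave any orange look-alike of the wide_panel alone.

How it is judged:
On the way, in this order (a step that is already met when the one before it is completed fails the run):
1. the bottle's label faces the scanner window, the bottle stands on the turntable and is released (angle between the x axis of bottle and the x axis of reader, either way round below 0.2 rad and distance between mark and window below 0.042 m and horizontal distance between bottle and pad below 0.008 m and height (world z) of bottle below 0.0195 m and angle between bottle's own z axis and vertical below 0.06 rad and contact force between the fingers and bottle below 0.1 N), for 0.3 s.
2. the wide panel is fully home in the leaning slot (z of wide_panel in the frame of slot between -0.004 and 0.004 m and x of wide_panel in the frame of slot between -0.004 and 0.004 m and y of wide_panel in the frame of slot between -0.006 and 0.006 m and angle between the z axis of wide_panel and the z axis of slot, either way round below 0.08 rad and angle between the x axis of wide_panel and the x axis of slot, either way round below 0.08 rad), for 0.2 s.
At the end, for the whole second after the job is handed in: Bottle upright at rest within 8 mm of the turntable centre, label facing the window within 0.2 rad; wide panel at rest in the slot, lower edge within 4 mm of its floor, centred within 4 mm across and 6 mm along, in line within 0.08 rad, both clips sprung back (below 0.06 rad) (all of step 2 and angle between the x axis of bottle and the x axis of reader, either way round below 0.2 rad and distance between mark and window below 0.042 m and horizontal distance between bottle and pad below 0.008 m and height (world z) of bottle below 0.0195 m and angle between bottle's own z axis and vertical below 0.06 rad and value of joint each of clip_a, clip_b below 0.06 rad and linear speed of each of bottle, wide_panel below 0.02 m/s); the robot touches nothing.
It fails at once if the bottle is tipped (more than 0.4 rad) or lifted more than 40 mm off the turntable (angle between bottle's own z axis and vertical above 0.4 rad or height (world z) of bottle above 0.056 m).
It fails at once if the narrow panel is moved more than 20 mm (distance of narrow_panel from where it was at the start of the episode above 0.02 m).
It fails at once if a bystander is moved more than 30 mm (distance of any of forceps, film_box from where it was at the start of the episode above 0.03 m).
It also fails if it takes over 56 s, if anything falls off the work surface, if the arm or the gripper's body presses on something with over 40 N, if the wrist force passes 120 N, or if a joint passes its speed limit or range.

## Working session

There is one attempt and no reset: what is moved stays moved. The work goes in short steps, Python scripts to look and compute and a tool call to move; the robot and the scene stay as the last step left them, time stands still between calls to the robot, and variables do not carry over. Pictures are saved under pics/ and viewed, and the job is handed in when it is done.

Besides the shell and the picture viewer there is one more tool, called after "Emit:" as name(argument=value, ...), one argument or row to a line, values as JSON. apply_moves: Moves the arm, as the interface text tells. Its arguments: {"type":"object","properties":{"moves":{"type":"array"},"claw":{"type":"number"}},"required":["moves"]}

```bash
ls; mkdir -p pics; python3 - <<'E'
from bench import robot
import cv2,numpy as np,pickle
s=robot.read_state()
for k,v in s.items(): print(k,np.round(v,3).tolist())
for n in("side","top"):
    p=robot.camera(n); cv2.imwrite(f"pics/{n}0.png",p["pixels"]); pickle.dump(p,open(f"{n}0.pkl","wb"))
    print(n,p["intrinsics"],p["k1"],p["T"])
    for q in["reader","bottle","wide_panel","narrow_panel","stand","slot","forceps","film_box","pad","window","mark"]:
        try: print(q,[(np.round(np.array(d["rect"])*[640,400,640,400]).astype(int).tolist(),round(d["confidence"],2)) for d in robot.find_in(q,p)][:3])
        except Exception as e: print(q,e)
print(robot.read_state()["clock"])
E
```

```text
pics
clock 0.0
joint_pos [-1.237, 0.478, 0.022, 1.556, -0.012, 1.109, -0.083]
dq [-0.0, 0.0, -0.0, 0.0, 0.001, 0.001, 0.0]
tau [0.001, -58.286, 1.535, -27.261, -0.054, 0.017, 0.0]
position [0.288, 0.61, 0.302]
orientation [[-0.001, 0.428, 0.904], [-0.002, 0.904, -0.428], [-1.0, -0.002, 0.0]]
wrist_force [-1.267, -0.186, -0.661]
wrist_torque [-0.014, 0.007, 0.057]
opening 0.088
side [[401.17312283   0.         315.3860883 ]
 [  0.         401.17312283 198.7451178 ]
 [  0.           0.           1.        ]] 0.02333469236722175 [[-0.9996765   0.02173737 -0.01320543  0.49562187]
 [ 0.02136982  0.43629853 -0.89954818  1.30209239]
 [-0.0137923  -0.89953937 -0.43662191  0.69269101]
 [ 0.          0.          0.          1.        ]]
reader [([307, 156, 39, 33], 0.74)]
bottle [([319, 145, 9, 32], 0.58)]
wide_panel [([340, 265, 13, 62], 0.96), ([297, 232, 36, 30], 0.88)]
narrow_panel [([308, 220, 28, 13], 0.54)]
stand [([295, 246, 49, 32], 0.98)]
slot [([316, 170, 24, 15], 0.24)]
forceps [([379, 280, 3, 7], 0.51)]
film_box [([239, 246, 39, 27], 0.63)]
pad [([309, 164, 31, 25], 0.56), ([321, 
[... 234 characters left out ...]
344287 [[-0.00968589 -0.99354066  0.11306256  0.36131135]
 [-0.99972016  0.0120619   0.02034992  0.05463529]
 [-0.02158222 -0.11283381 -0.99337945  1.25148759]
 [ 0.          0.          0.          1.        ]]
reader [([416, 206, 80, 48], 0.73)]
bottle [([455, 218, 24, 18], 0.84), ([226, 193, 44, 49], 0.4)]
wide_panel [([222, 196, 19, 33], 0.59), ([148, 234, 49, 4], 0.48), ([416, 205, 81, 51], 0.38)]
narrow_panel [([251, 208, 15, 27], 0.52)]
stand [([226, 192, 43, 47], 0.66)]
slot [([421, 208, 17, 45], 0.72)]
forceps []
film_box [([225, 141, 36, 35], 0.96)]
pad [([419, 204, 78, 47], 0.72)]
window [([414, 206, 82, 49], 0.69), ([420, 210, 20, 43], 0.54)]
mark [([450, 219, 29, 20], 0.68)]
1.2
```

View images.

```bash
python3 - <<'E'
import cv2
a=cv2.imread("pics/top0.png");b=cv2.imread("pics/side0.png")
cv2.imwrite("pics/top0r.png",cv2.resize(a[190:270,400:510],None,fx=7,fy=7,interpolation=cv2.INTER_CUBIC))
cv2.imwrite("pics/top0s.png",cv2.resize(a[130:260,140:290],None,fx=4.6,fy=4.6,interpolation=cv2.INTER_CUBIC))
cv2.imwrite("pics/side0r.png",cv2.resize(b[130:200,280:370],None,fx=8,fy=8,interpolation=cv2.INTER_CUBIC))
cv2.imwrite("pics/side0s.png",cv2.resize(b[200:340,230:400],None,fx=4.2,fy=4.2,interpolation=cv2.INTER_CUBIC))
E
```

```text
(no output)
```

View pics/top0.png

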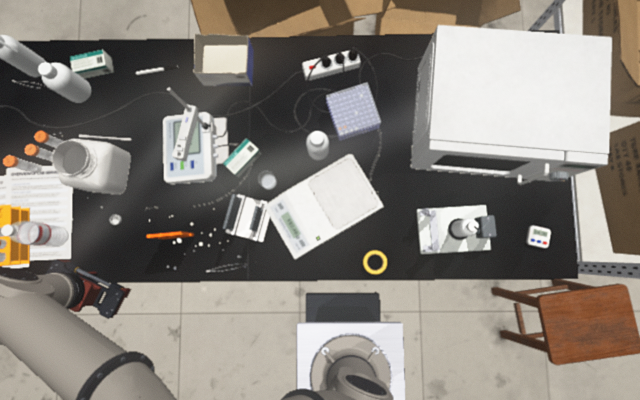

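View pics/side0.png

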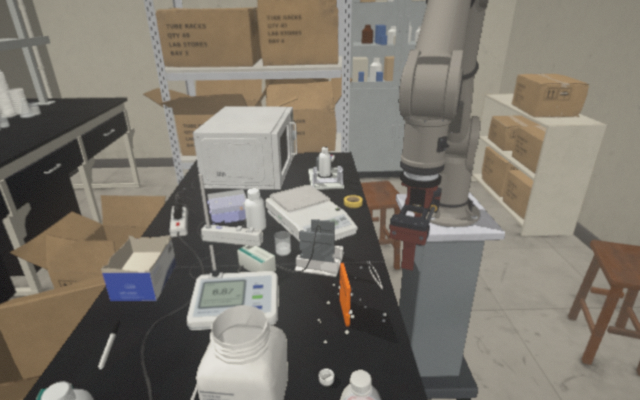

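View pics/top0r.png

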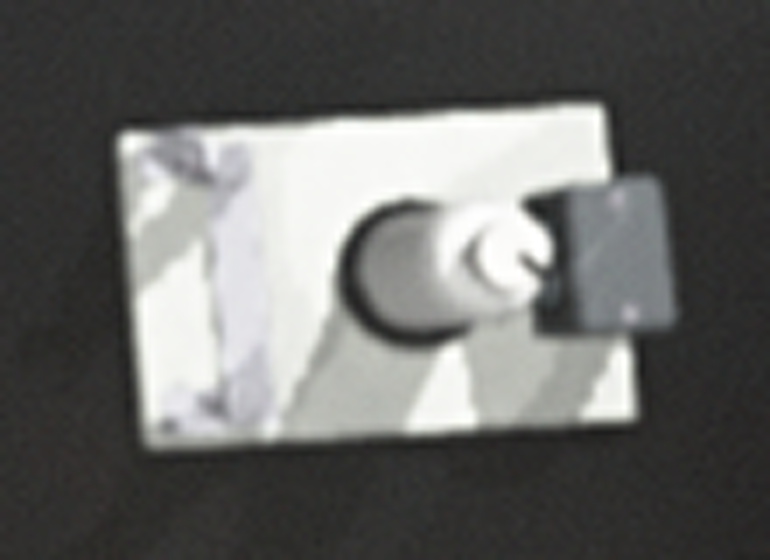

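View pics/top0s.png

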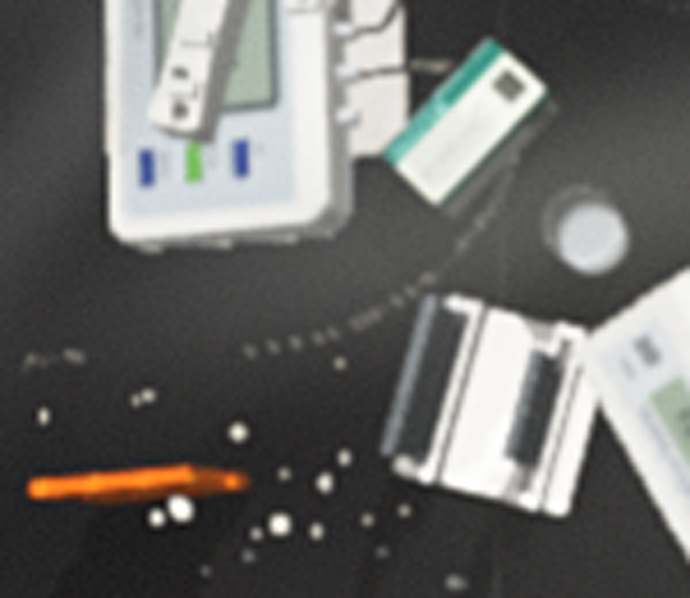

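View pics/side0r.png

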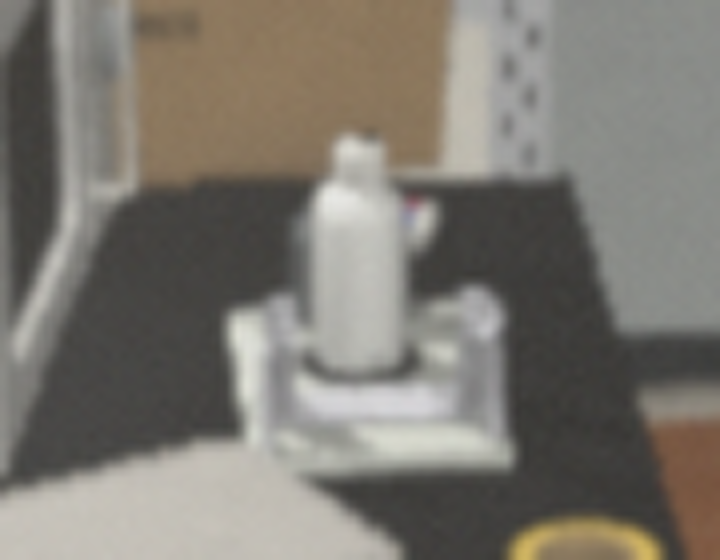

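View pics/side0s.png

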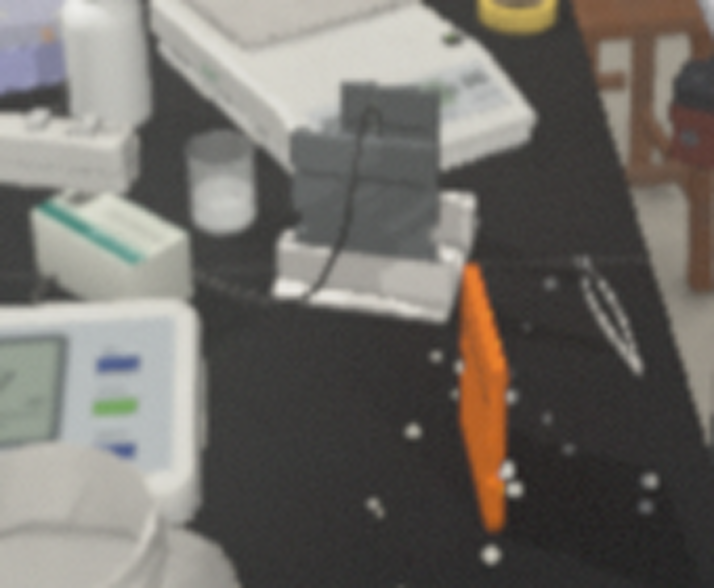

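```bash
cat > h.py <<'E'
import numpy as np,cv2,pickle
def ray(p,uv):
    uv=np.asarray(uv,float).reshape(-1,1,2)
    s=cv2.undistortPoints(uv,p["intrinsics"],np.array([p["k1"],0,0,0.])).reshape(-1,2)
    d=np.c_[s,np.ones(len(s))]@p["T"][:3,:3].T
    return p["T"][:3,3],d
def onz(p,uv,z):
    o,d=ray(p,uv); return o+d*((z-o[2])/d[:,2])[:,None]
def proj(p,X):
    X=np.atleast_2d(X); T=np.linalg.inv(p["T"]); c=X@T[:3,:3].T+T[:3,3]
    s=c[:,:2]/c[:,2:]; r2=(s**2).sum(1)[:,None]; s=s*(1+p["k1"]*r2)
    return s@p["intrinsics"][:2,:2].T+p["intrinsics"][:2,2]
E
python3 - <<'E'
from h import *
p=pickle.load(open("top0.pkl","rb"))
c=np.array([(118,132),(603,103),(637,418),(147,448)])/7+[400-.43,190-.43]
w=onz(p,c,.014); print(w.round(4)); print([np.linalg.norm(w[i]-w[(i+1)%4]).round(4) for i in range(4)])
# rect fit
L=np.array([(-.11,.068),(.10,.068),(.10,-.068),(-.11,-.068)])
A=L-L.mean(0);B=w[:,:2]-w[:,:2].mean(0)
U,S,V=np.linalg.svd(A.T@B);R=(U@V).T
t=w[:,:2].mean(0)-R@L.mean(0);print("yaw",np.arctan2(R[1,0],R[0,0]),R,t)
print("res",(w[:,:2]-(L@R.T+t)).round(4).tolist())
def rd(x,y): return R@[x,y]+t
print("pad",rd(.01,0))
# stand corners top z=.035 : crop 4.6
s=np.array([(430,295),(592,328),(568,517),(395,470)])/4.6+[140-.4,130-.4]
ws=onz(p,s,.035);print(ws.round(4));print([np.linalg.norm(ws[i]-ws[(i+1)%4]).round(4) for i in range(4)])
# cap
cc=onz(p,np.array([(513,252),(517,252),(548,276)])/7+[399.57,189.57],.142);print(cc)
E
```

```text
[[ 0.4942 -0.2125  0.014 ]
 [ 0.5044 -0.423   0.014 ]
 [ 0.3677 -0.4298  0.014 ]
 [ 0.3566 -0.2199  0.014 ]]
[np.float64(0.2107), np.float64(0.1369), np.float64(0.2101), np.float64(0.1378)]
yaw -1.519882911254785 [[ 0.05089142  0.99870419]
 [-0.99870419  0.05089142]] [ 0.43097277 -0.32629565]
res [[0.0009, 0.0005], [0.0004, -0.0003], [-0.0005, -0.0002], [-0.0008, -0.0]]
pad [ 0.43148169 -0.33628269]
[[0.5438 0.3482 0.035 ]
 [0.5204 0.2401 0.035 ]
 [0.3958 0.2552 0.035 ]
 [0.4278 0.3695 0.035 ]]
[np.float64(0.1105), np.float64(0.1255), np.float64(0.1187), np.float64(0.118)]
[[ 0.43163932 -0.33578653  0.142     ]
 [ 0.43162307 -0.33732391  0.142     ]
 [ 0.42216416 -0.34873135  0.142     ]]
```

```bash
python3 - <<'E'
from h import *
p=pickle.load(open("top0.pkl","rb"));a=p["pixels"]
def crop(x0,y0,x1,y1,f,name,marks=[]):
    im=cv2.resize(a[y0:y1,x0:x1],None,fx=f,fy=f,interpolation=cv2.INTER_CUBIC)
    for m in marks:
        q=((np.array(m)+.5-[x0,y0])*f).astype(int); cv2.circle(im,tuple(int(v) for v in q),2,(0,0,255),-1)
    cv2.imwrite(name,im)
crop(216,184,280,248,9,"pics/st.png")
pad=np.array([.43148,-.33628])
ci=[np.r_[pad+.0145*np.array([np.cos(t),np.sin(t)]),.1405] for t in np.linspace(0,6.28,24)]
crop(448,210,488,240,18,"pics/cap.png",list(proj(p,ci))+list(proj(p,[np.r_[pad,.1405]])))
E
```

```text
(no output)
```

View pics/st.png

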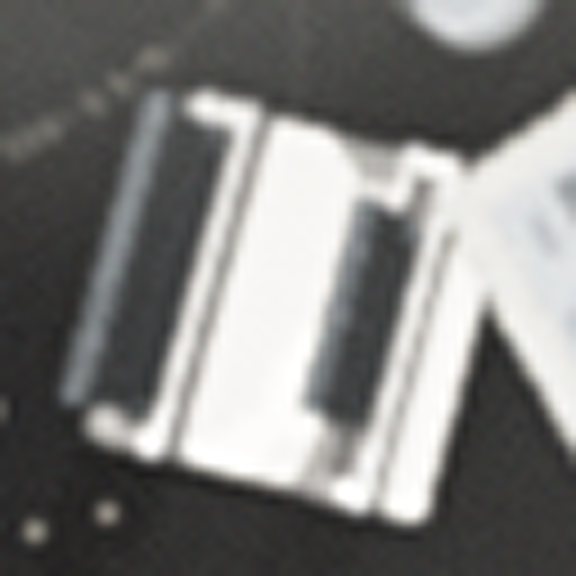

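View pics/cap.png

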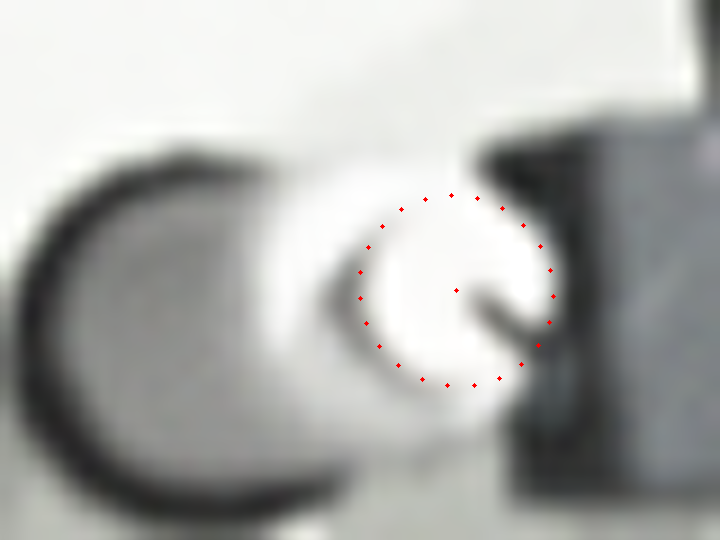

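```bash
python3 - <<'E'
from h import *
p=pickle.load(open("top0.pkl","rb"))
f=lambda c,z:onz(p,np.array(c)/9+[216-.5,184-.5],z)
w=f([(160,91),(74,404)],.123);print(w,np.linalg.norm(w[0]-w[1]),w.mean(0)); d=w[0]-w[1];print("dir",np.arctan2(d[1],d[0]))
n=f([(362,205),(314,407)],.123);print(n,np.linalg.norm(n[0]-n[1]),n.mean(0));d=n[0]-n[1];print("dir",np.arctan2(d[1],d[0]))
# stand outline visible bits: right-bottom corner (425,522), bottom-left near (100,440)?, top-left (190,95)
s=f([(193,92),(262,108),(425,524),(150,460)],.035);print(s)
e=s[2]-s[3];print("x-axis dir",np.arctan2(-e[1],-e[0]))
E
```

```text
[[0.53097678 0.32636231 0.123     ]
 [0.43257947 0.35181417 0.123     ]] 0.1016357579957311 [0.48177812 0.33908824 0.123     ]
dir -0.2531164325563724
[[0.49402804 0.26222138 0.123     ]
 [0.430791   0.276675   0.123     ]] 0.06486778985429721 [0.46240952 0.26944819 0.123     ]
dir -0.22470261830701962
[[0.54372202 0.33629938 0.035     ]
 [0.53793779 0.31272666 0.035     ]
 [0.39661106 0.25630772 0.035     ]
 [0.41902891 0.34903356 0.035     ]]
x-axis dir 1.3335832344312486
```

```bash
cat >> h.py <<'E'
def local(vec,psi):
    v=np.asarray(vec,float); c,s=np.cos(psi),np.sin(psi)
    return np.array([-v[2], v[0]*c+v[1]*s, v[0]*s-v[1]*c])
def state(robot):
    s=robot.read_state(); o=np.array(s["orientation"]); psi=np.arctan2(o[1,1],o[0,1])
    print("t",round(s["clock"],2),"pos",np.round(s["position"],4),"psi",round(psi,4),"F",np.round(s["wrist_force"],1),"open",round(s["opening"],4),"q",np.round(s["joint_pos"],2))
    return s,psi
E
python3 - <<'E'
from h import *
P=[np.array(q) for q in [(.288,.61,.302),(.50,.25,.30),(.50,-.05,.30),(.4315,-.3363,.26)]]
psi=1.129-np.radians(12)
for a,b in zip(P,P[1:]):
    print(np.linalg.norm(b-a),local(b-a,psi))
E
```

```text
0.4177894206415476 [ 0.002      -0.15781271  0.3868322 ]
0.3 [-0.         -0.23860058  0.18185093]
0.2970857451982508 [ 0.04       -0.26922712  0.11906594]
```

Emit:
apply_moves(
  moves=[
    {"dx": 0, "dy": 0, "dz": 0, "spin": 6},
    {"dx": 0, "dy": 0, "dz": 0, "spin": 6},
    {"dx": 0, "dy": -0.0175, "dz": 0.043, "spin": 0},
    {"dx": 0, "dy": -0.0175, "dz": 0.043, "spin": 0},
    {"dx": 0, "dy": -0.0175, "dz": 0.043, "spin": 0},
    {"dx": 0, "dy": -0.0175, "dz": 0.043, "spin": 0},
    {"dx": 0, "dy": -0.0175, "dz": 0.043, "spin": 0},
    {"dx": 0, "dy": -0.0175, "dz": 0.043, "spin": 0},
  ],
  claw=0.3,
)

```text
clock: 2.0
position: [0.4309, 0.3686, 0.3029]
orientation: [[0.0, 0.606, 0.795], [0.001, 0.795, -0.606], [-1.0, 0.001, -0.0]]
wrist_force: [0.5, 1.2, 0.0]
opening: 0.0571
```

```bash
python3 -c "
from h import *
from bench import robot
state(robot)"
```

```text
t 2.0 pos [0.4309 0.3686 0.3029] psi 0.9196 F [0.5 1.2 0. ] open 0.0571 q [-0.93  0.3   0.14  1.83 -0.05  1.02  0.15]
```

Emit:
apply_moves(
  moves=[
    {"dx": 0, "dy": -0.0175, "dz": 0.043, "spin": 0},
    {"dx": 0, "dy": -0.0175, "dz": 0.043, "spin": 0},
    {"dx": 0, "dy": -0.0175, "dz": 0.043, "spin": 0},
    {"dx": 0, "dy": -0.034, "dz": 0.026, "spin": 0},
    {"dx": 0, "dy": -0.034, "dz": 0.026, "spin": 0},
    {"dx": 0, "dy": -0.034, "dz": 0.026, "spin": 0},
    {"dx": 0, "dy": -0.034, "dz": 0.026, "spin": 0},
    {"dx": 0, "dy": -0.034, "dz": 0.026, "spin": 0},
  ],
)

```text
clock: 2.8
position: [0.5011, 0.0346, 0.3029]
orientation: [[0.001, 0.606, 0.795], [0.0, 0.795, -0.606], [-1.0, 0.001, 0.0]]
wrist_force: [0.3, -0.2, -1.4]
opening: 0.0573
```

Emit:
apply_moves(
  moves=[
    {"dx": 0, "dy": -0.034, "dz": 0.026, "spin": 0},
    {"dx": 0, "dy": -0.034, "dz": 0.026, "spin": 0},
    {"dx": 0, "dy": -0.0385, "dz": 0.017, "spin": 0},
    {"dx": 0, "dy": -0.0385, "dz": 0.017, "spin": 0},
    {"dx": 0, "dy": -0.0385, "dz": 0.017, "spin": 0},
    {"dx": 0.01, "dy": -0.0385, "dz": 0.017, "spin": 0},
    {"dx": 0.01, "dy": -0.0385, "dz": 0.017, "spin": 0},
    {"dx": 0.01, "dy": -0.0385, "dz": 0.017, "spin": 0},
  ],
)

```text
clock: 3.6
position: [0.4421, -0.2963, 0.2727]
orientation: [[0.001, 0.606, 0.796], [-0.0, 0.796, -0.606], [-1.0, 0.001, 0.001]]
wrist_force: [0.3, -0.2, 0.0]
opening: 0.057
```

```bash
python3 -c "
from h import *
from bench import robot
s,psi=state(robot)
print(local(np.array([.4315,-.3363,.206])-s['position'],psi))"
```

```text
t 3.6 pos [ 0.4421 -0.2963  0.2727] psi 0.9199 F [ 0.3 -0.2  0. ] open 0.057 q [ 0.05  0.3   0.51  1.96 -0.18  0.93  1.57]
[ 0.06669417 -0.03819681  0.01578278]
```

Emit:
apply_moves(
  moves=[
    {"dx": 0, "dy": -0.038, "dz": 0.016, "spin": 0},
    {"dx": 0, "dy": 0, "dz": 0, "spin": 0},
    {"dx": 0.02, "dy": 0, "dz": 0, "spin": 0},
    {"dx": 0.016, "dy": 0, "dz": 0, "spin": 0},
    {"dx": 0.016, "dy": 0, "dz": 0, "spin": 0},
    {"dx": 0.014, "dy": 0, "dz": 0, "spin": 0},
    {"dx": 0, "dy": 0, "dz": 0, "spin": 0},
    {"dx": 0, "dy": 0, "dz": 0, "spin": 0},
  ],
)

```text
clock: 4.4
position: [0.4324, -0.3346, 0.2068]
orientation: [[-0.0, 0.606, 0.795], [0.0, 0.795, -0.606], [-1.0, -0.0, -0.0]]
wrist_force: [0.2, -0.2, -0.3]
opening: 0.0572
```

```bash
python3 -c "
from h import *
from bench import robot
s,psi=state(robot)
for n in ('top','side'):
    p=robot.camera(n);a=p['pixels'];pickle.dump(p,open(n+'1.pkl','wb'))
    c=proj(p,[[.4315,-.3363,.14]])[0].astype(int);print(c)
    cv2.imwrite('pics/%s1.png'%n,cv2.resize(a[c[1]-45:c[1]+45,c[0]-50:c[0]+50],None,fx=6,fy=6,interpolation=2))
"
```

```text
t 4.4 pos [ 0.4324 -0.3346  0.2068] psi 0.9198 F [ 0.2 -0.2 -0.3] open 0.0572 q [ 0.16  0.42  0.48  1.98 -0.26  0.81  1.71]
[472 225]
[323 147]
```

View pics/top1.png

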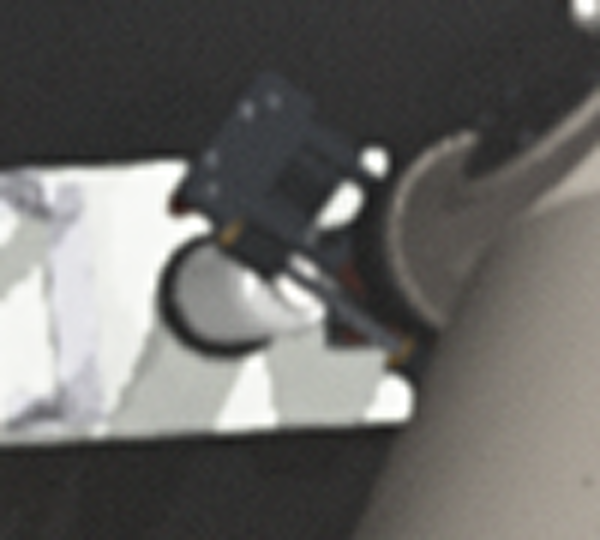

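View pics/side1.png

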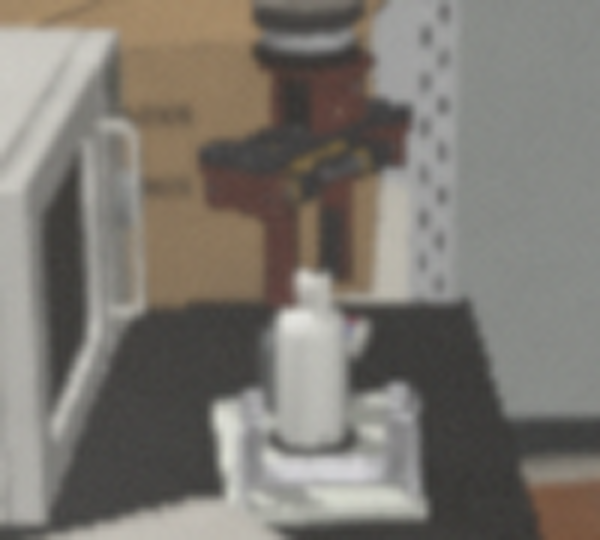

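Emit:
apply_moves(
  moves=[
    {"dx": 0, "dy": 0, "dz": 0, "spin": 0},
    {"dx": 0, "dy": 0, "dz": 0, "spin": 0},
    {"dx": 0, "dy": 0, "dz": 0, "spin": 0},
    {"dx": 0, "dy": 0, "dz": 0, "spin": 0},
    {"dx": 0, "dy": 0, "dz": 0, "spin": 0},
    {"dx": 0, "dy": 0, "dz": 0, "spin": 0},
    {"dx": 0, "dy": 0, "dz": 0, "spin": 0},
    {"dx": 0, "dy": 0, "dz": 0, "spin": 0},
  ],
  claw=-1,
)

```text
clock: 5.3
position: [0.4322, -0.3349, 0.2067]
orientation: [[0.0, 0.606, 0.795], [-0.0, 0.795, -0.606], [-1.0, -0.0, 0.0]]
wrist_force: [-0.2, -0.5, 2.1]
opening: 0.0281
```

Cap gripped (28 mm). Turn by 40° counter-clockwise (negative spin).

Emit:
apply_moves(
  moves=[
    {"dx": 0, "dy": 0, "dz": 0, "spin": -7},
    {"dx": 0, "dy": 0, "dz": 0, "spin": -7},
    {"dx": 0, "dy": 0, "dz": 0, "spin": -7},
    {"dx": 0, "dy": 0, "dz": 0, "spin": -7},
    {"dx": 0, "dy": 0, "dz": 0, "spin": -7},
    {"dx": 0, "dy": 0, "dz": 0, "spin": -5},
    {"dx": 0, "dy": 0, "dz": 0, "spin": 0},
    {"dx": 0, "dy": 0, "dz": 0, "spin": 0},
  ],
)

```text
clock: 6.1
position: [0.4322, -0.3345, 0.2067]
orientation: [[0.0, -0.044, 0.999], [0.001, 0.999, 0.044], [-1.0, 0.001, 0.0]]
wrist_force: [-0.5, 1.8, 2.2]
opening: 0.0283
```

Emit:
apply_moves(
  moves=[
    {"dx": 0, "dy": 0, "dz": 0, "spin": 0},
    {"dx": 0, "dy": 0, "dz": 0, "spin": 0},
    {"dx": -0.01, "dy": 0, "dz": 0, "spin": 0},
    {"dx": -0.02, "dy": 0, "dz": 0, "spin": 0},
    {"dx": -0.04, "dy": 0, "dz": 0, "spin": 0},
    {"dx": -0.02, "dy": 0.045, "dz": 0, "spin": 0},
    {"dx": 0, "dy": 0.045, "dz": 0, "spin": 0},
    {"dx": 0, "dy": 0.045, "dz": 0, "spin": 0},
  ],
  claw=0.3,
)

```text
clock: 6.9
position: [0.4259, -0.1989, 0.2981]
orientation: [[0.003, -0.045, 0.999], [-0.001, 0.999, 0.045], [-1.0, -0.001, 0.003]]
wrist_force: [0.9, 0.7, 0.3]
opening: 0.057
```

```bash
python3 -c "
from h import *
from bench import robot
s,psi=state(robot)
for n in ('top','side'):
    p=robot.camera(n);a=p['pixels'];pickle.dump(p,open(n+'2.pkl','wb'))
    c=proj(p,[[.4315,-.3363,.14]])[0].astype(int);print(c)
    cv2.imwrite('pics/%s2.png'%n,cv2.resize(a[c[1]-35:c[1]+45,c[0]-60:c[0]+40],None,fx=7,fy=7,interpolation=2))
"
```

```text
t 6.9 pos [ 0.4259 -0.1989  0.2981] psi 1.6161 F [0.9 0.7 0.3] open 0.057 q [ 0.05  0.14  0.28  2.05 -0.05  0.96  1.97]
[472 225]
[323 147]
```

View pics/top2.png

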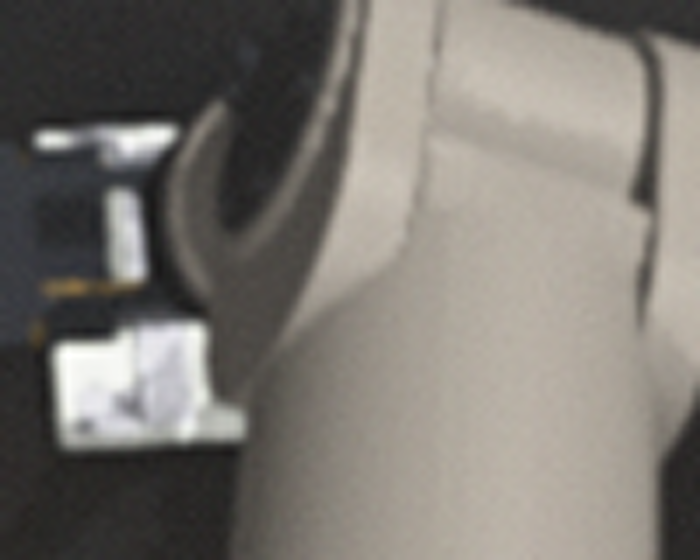

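View pics/side2.png

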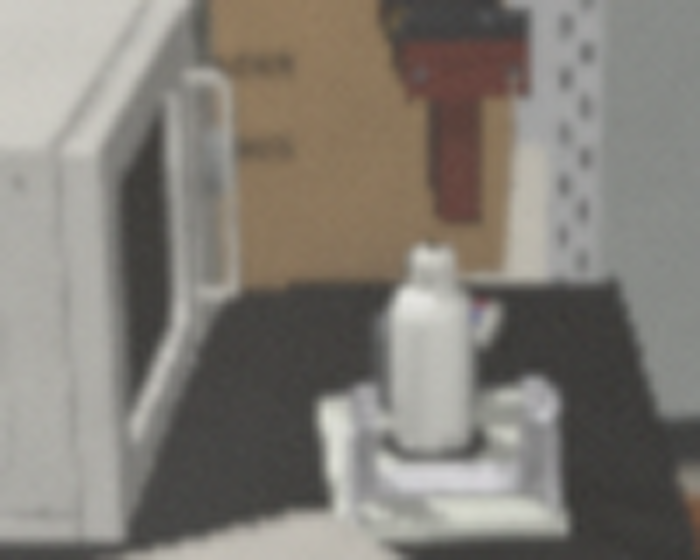

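Emit:
apply_moves(
  moves=[
    {"dx": 0, "dy": 0.045, "dz": 0.02, "spin": 0},
    {"dx": 0, "dy": 0.045, "dz": 0.02, "spin": 0},
    {"dx": 0, "dy": 0.045, "dz": 0.02, "spin": 0},
    {"dx": 0, "dy": 0.045, "dz": 0.02, "spin": 0},
    {"dx": 0, "dy": 0.045, "dz": 0, "spin": 0},
    {"dx": 0, "dy": 0.045, "dz": 0, "spin": 0},
    {"dx": 0, "dy": 0.045, "dz": 0, "spin": 0},
    {"dx": 0, "dy": 0.045, "dz": 0, "spin": 0},
  ],
)

```text
clock: 7.8
position: [0.4892, 0.1646, 0.2973]
orientation: [[0.001, -0.046, 0.999], [-0.0, 0.999, 0.046], [-1.0, -0.0, 0.001]]
wrist_force: [1.2, 0.6, 0.1]
opening: 0.0571
```

```bash
python3 -c "
from h import *
from bench import robot
s,psi=state(robot)
psi2=1.326
print(np.degrees(psi-psi2),local(np.array([.482,.339,.183])-s['position'],psi2))
p=robot.camera('top');a=p['pixels'];pickle.dump(p,open('top3.pkl','wb'))
def crop(x0,y0,x1,y1,f,name,marks=[]):
    im=cv2.resize(a[y0:y1,x0:x1],None,fx=f,fy=f,interpolation=cv2.INTER_CUBIC)
    for m in marks:
        q=((np.array(m)+.5-[x0,y0])*f).astype(int); cv2.circle(im,tuple(int(v) for v in q),2,(0,0,255),-1)
    cv2.imwrite(name,im)
pad=np.array([.43148,-.33628])
ci=[np.r_[pad+.0145*np.array([np.cos(t),np.sin(t)]),.1405] for t in np.linspace(0,6.28,24)]
crop(448,210,488,240,18,'pics/cap3.png',list(proj(p,ci))+list(proj(p,[np.r_[pad,.1405],np.r_[pad+.0145*np.array([.0509,-.9987]),.1405]])))
crop(408,198,508,263,8,'pics/rd3.png')
"
```

```text
t 7.8 pos [0.4892 0.1646 0.2973] psi 1.6164 F [1.2 0.6 0.1] open 0.0571 q [-0.46  0.22  0.01  1.94 -0.    0.98  1.17]
16.640224562994796 [ 0.11427458  0.16747713 -0.04920852]
```

View pics/cap3.png

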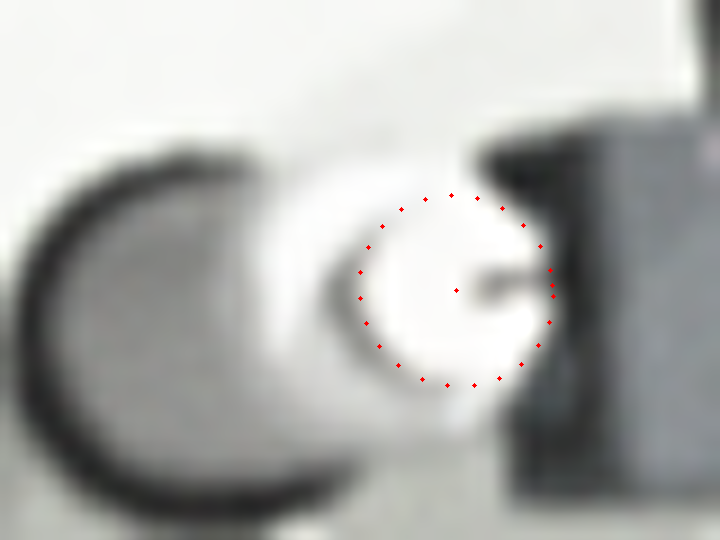

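View pics/rd3.png

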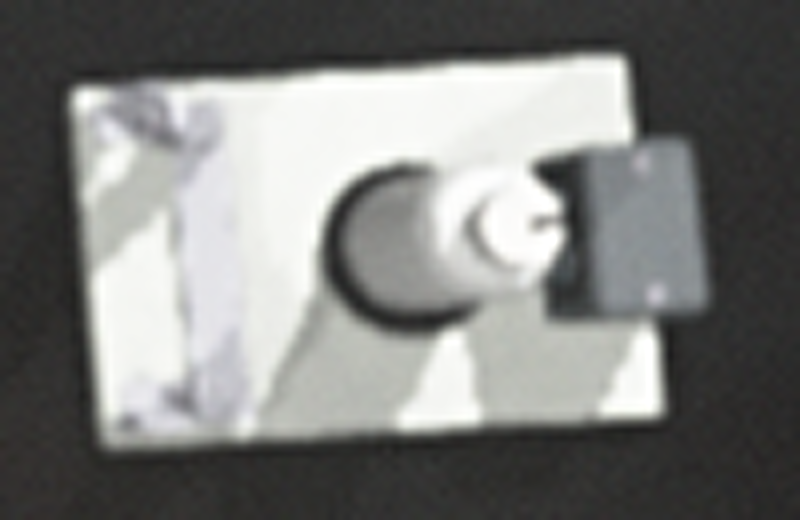

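Emit:
apply_moves(
  moves=[
    {"dx": 0, "dy": 0, "dz": 0, "spin": 8.3},
    {"dx": 0, "dy": 0, "dz": 0, "spin": 8.3},
    {"dx": 0.01, "dy": 0.0415, "dz": -0.0123, "spin": 0},
    {"dx": 0.01, "dy": 0.0415, "dz": -0.0123, "spin": 0},
    {"dx": 0.01, "dy": 0.0415, "dz": -0.0123, "spin": 0},
    {"dx": 0.01, "dy": 0.0415, "dz": -0.0123, "spin": 0},
    {"dx": 0, "dy": 0, "dz": 0, "spin": 0},
    {"dx": 0, "dy": 0, "dz": 0, "spin": 0},
  ],
  claw=0.1,
)

```text
clock: 8.65
position: [0.4812, 0.3366, 0.2564]
orientation: [[-0.0, 0.239, 0.971], [-0.001, 0.971, -0.239], [-1.0, -0.001, -0.0]]
wrist_force: [1.0, -0.8, 1.0]
opening: 0.0485
```

```bash
python3 -c "
from h import *
from bench import robot
s,psi=state(robot)
print(local(np.array([.482,.339,.183])-s['position'],psi))
for n in ('top','side'):
    p=robot.camera(n);a=p['pixels'];pickle.dump(p,open(n+'4.pkl','wb'))
    c=proj(p,[[.482,.339,.12]])[0].astype(int);print(c)
    cv2.imwrite('pics/%s4.png'%n,cv2.resize(a[c[1]-40:c[1]+40,c[0]-50:c[0]+50],None,fx=7,fy=7,interpolation=2))
"
```

```text
t 8.65 pos [0.4812 0.3366 0.2564] psi 1.3292 F [ 1.  -0.8  1. ] open 0.0485 q [-0.7   0.38 -0.02  1.82  0.01  0.94  0.6 ]
[0.07339925 0.00252555 0.00015539]
[228 210]
[315 232]
```

View pics/side4.png

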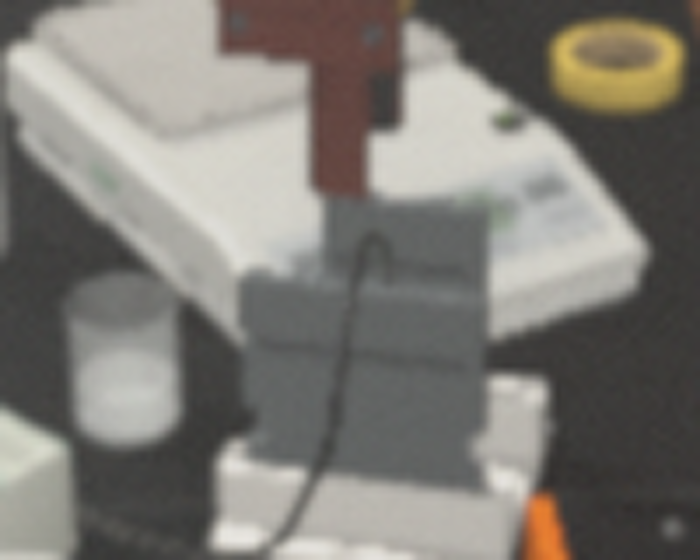

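View pics/top4.png

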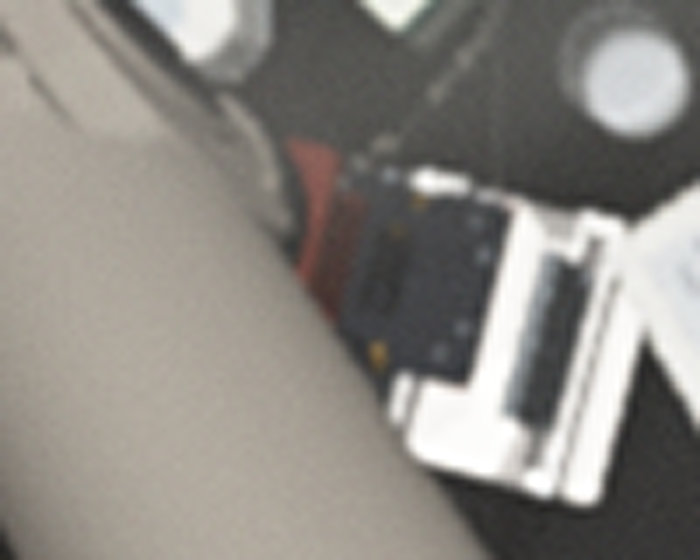

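```bash
python3 -c "
from h import *
p=pickle.load(open('side4.pkl','rb'))
c=np.array([315,232])
f=lambda X:(proj(p,X)-c+[50,40])*7
print('finger',f([[.4812+.239*.03,.3366+.971*.03,.176],[.4812,.3366,.176]]))
print('panel top ends',f([[.53098,.32636,.123],[.43258,.35181,.123],[.482,.339,.123],[.482,.339,.035]]))
"
```

```text
finger [[337.88746503 194.71666631]
 [355.04094494 158.15144593]]
panel top ends [[232.11946174 265.52382596]
 [481.32269311 292.60252292]
 [354.95328011 278.82436969]
 [357.83494893 463.97224843]]
```

Emit:
apply_moves(
  moves=[
    {"dx": 0.01, "dy": 0.0025, "dz": -0.002, "spin": 0},
    {"dx": 0.02, "dy": 0, "dz": 0, "spin": 0},
    {"dx": 0.02, "dy": 0, "dz": 0, "spin": 0},
    {"dx": 0.015, "dy": 0, "dz": 0, "spin": 0},
    {"dx": 0.008, "dy": 0, "dz": 0, "spin": 0},
    {"dx": 0, "dy": 0, "dz": 0, "spin": 0},
    {"dx": 0, "dy": 0, "dz": 0, "spin": 0},
    {"dx": 0, "dy": 0, "dz": 0, "spin": 0},
  ],
)

```text
clock: 9.55
position: [0.4802, 0.3396, 0.1845]
orientation: [[0.001, 0.241, 0.971], [0.001, 0.971, -0.241], [-1.0, 0.001, 0.001]]
wrist_force: [-0.6, 0.4, 0.6]
opening: 0.0487
```

```bash
python3 -c "
from h import *
from bench import robot
s,psi=state(robot)
for n in ('side',):
    p=robot.camera(n);a=p['pixels'];pickle.dump(p,open(n+'5.pkl','wb'))
    c=proj(p,[[.482,.339,.12]])[0].astype(int);print(c)
    cv2.imwrite('pics/%s5.png'%n,cv2.resize(a[c[1]-40:c[1]+40,c[0]-50:c[0]+50],None,fx=7,fy=7,interpolation=2))
"
```

```text
t 9.55 pos [0.4802 0.3396 0.1845] psi 1.3278 F [-0.6  0.4  0.6] open 0.0487 q [-0.71  0.47 -0.02  1.87  0.01  0.8   0.59]
[315 232]
```

View pics/side5.png

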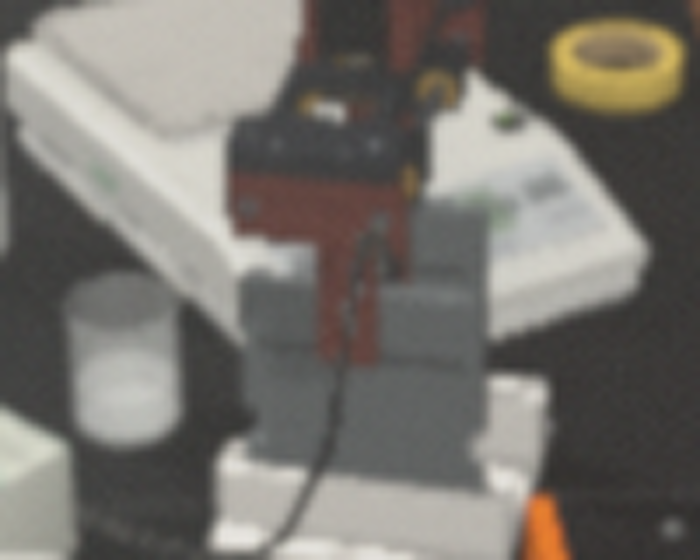

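Emit:
apply_moves(
  moves=[
    {"dx": 0, "dy": 0, "dz": 0, "spin": 0},
    {"dx": 0, "dy": 0, "dz": 0, "spin": 0},
    {"dx": 0, "dy": 0, "dz": 0, "spin": 0},
    {"dx": 0, "dy": 0, "dz": 0, "spin": 0},
    {"dx": 0, "dy": 0, "dz": 0, "spin": 0},
    {"dx": 0, "dy": 0, "dz": 0, "spin": 0},
    {"dx": 0, "dy": 0, "dz": 0, "spin": 0},
    {"dx": 0, "dy": 0, "dz": 0, "spin": 0},
  ],
  claw=-1,
)

```text
clock: 10.4
position: [0.4798, 0.3399, 0.1837]
orientation: [[0.0, 0.24, 0.971], [0.001, 0.971, -0.24], [-1.0, 0.001, 0.0]]
wrist_force: [0.9, 2.4, -1.7]
opening: 0.0079
```

```bash
python3 -c "
from h import *
from bench import robot
s,psi=state(robot)
"
```

```text
t 10.4 pos [0.4798 0.3399 0.1837] psi 1.3281 F [ 0.9  2.4 -1.7] open 0.0079 q [-0.71  0.47 -0.02  1.87  0.01  0.8   0.59]
```

Emit:
apply_moves(
  moves=[
    {"dx": -0.005, "dy": 0, "dz": 0, "spin": 0},
    {"dx": -0.015, "dy": 0, "dz": 0, "spin": 0},
    {"dx": -0.025, "dy": 0, "dz": 0, "spin": 0},
    {"dx": -0.03, "dy": 0, "dz": 0, "spin": 0},
    {"dx": -0.03, "dy": 0, "dz": 0, "spin": 0},
    {"dx": -0.03, "dy": 0, "dz": 0, "spin": 0},
    {"dx": -0.015, "dy": 0, "dz": 0, "spin": -8.4},
    {"dx": 0, "dy": 0, "dz": 0, "spin": -8.4},
  ],
)

```text
clock: 11.2
position: [0.4805, 0.339, 0.3379]
orientation: [[0.004, -0.056, 0.998], [0.002, 0.998, 0.056], [-1.0, 0.002, 0.004]]
wrist_force: [0.1, 0.7, 0.5]
opening: 0.0078
```

```bash
cat >> h.py <<'E'
Rr=np.array([[0.05089142,0.99870419,0],[-0.99870419,0.05089142,0],[0,0,1]]); tr=np.array([0.43097277,-0.32629565,0])
def r2w(X): return np.atleast_2d(X)@Rr.T+tr
c30,s30=np.cos(np.pi/6),.5
def slotpts(S,x0):  # slot frame -> reader: z up along (-s30,0,c30), x = (c30,0,s30)
    S=np.atleast_2d(S); return np.c_[x0+S[:,0]*c30-S[:,2]*s30, S[:,1], .024+S[:,0]*s30+S[:,2]*c30]
def draw(im,p,x0,off,f,col):
    segs=[]
    for sy in(1,-1):
        for sx in(1,-1):
            a=(sx*.0055,sy*.0515,0);b=(sx*.0055,sy*.0515,.06);c=(sx*.012,sy*.0575,.074);segs+=[(a,b),(b,c)]
        segs+=[((-.012,sy*.0575,.074),(.012,sy*.0575,.074))]
    segs+=[((-.0055,-.0515,0),(-.0055,.0515,0)),((.0055,-.0515,0),(.0055,.0515,0))]
    for a,b in segs:
        q=((proj(p,r2w(slotpts([a,b],x0)))+.5-off)*f).astype(int)
        cv2.line(im,tuple(map(int,q[0])),tuple(map(int,q[1])),col,1)
E
python3 - <<'E'
from h import *
for n,off,f,sz in(("top3",(410,198),14,(50,40)),("side2",(300,150),16,(50,42))):
    n0=n
    p=pickle.load(open(n+".pkl","rb"));off=np.array(off)
    im=cv2.resize(p["pixels"][off[1]:off[1]+sz[1],off[0]:off[0]+sz[0]] if 0 else p["pixels"][off[1]:off[1]+ (60 if n=="top3" else sz[1]),off[0]:off[0]+sz[0]],None,fx=f if n!="top3" else 10,fy=f if n!="top3" else 10,interpolation=2)
    ff=10 if n=="top3" else f
    ims=[im.copy() for _ in range(2)]
    draw(ims[1],p,-.062,off,ff,(0,0,255))
    cv2.imwrite(f"pics/m_{n}.png",cv2.resize(np.hstack(ims),None,fx=min(1,800/(2*im.shape[1])),fy=min(1,800/(2*im.shape[1]))))
E
```

```text
(no output)
```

View pics/m_top3.png

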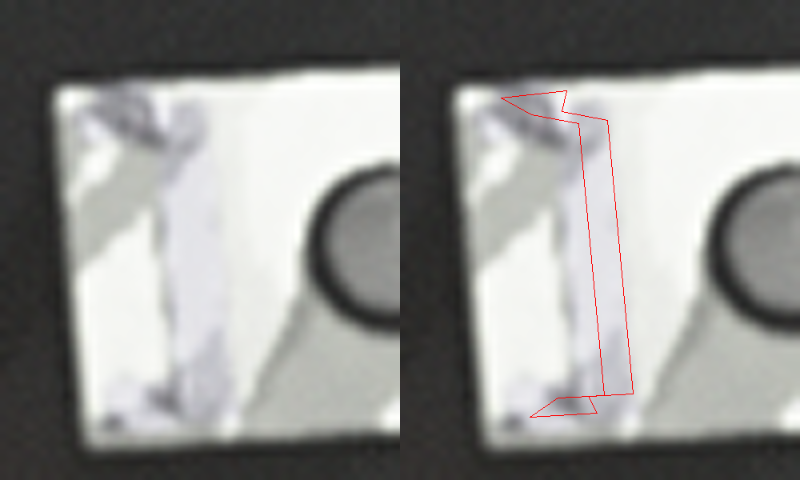

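View pics/m_side2.png

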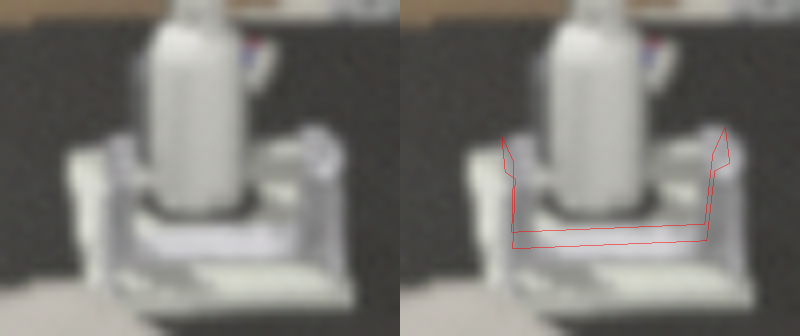

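```bash
python3 - <<'E'
from h import *
p=pickle.load(open("top3.pkl","rb"));off=np.array((412,200));f=14
im=cv2.resize(p["pixels"][200:200+52,412:412+28],None,fx=f,fy=f,interpolation=2)
a=im.copy();b=im.copy();draw(a,p,-.066,off,f,(0,0,255));draw(b,p,-.070,off,f,(0,0,255))
# contrast
o=np.hstack([cv2.convertScaleAbs(x,alpha=1) for x in(im,a,b)])
cv2.imwrite("pics/mm.png",cv2.resize(o,None,fx=.68,fy=.68))
E
```

```text
(no output)
```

View pics/mm.png

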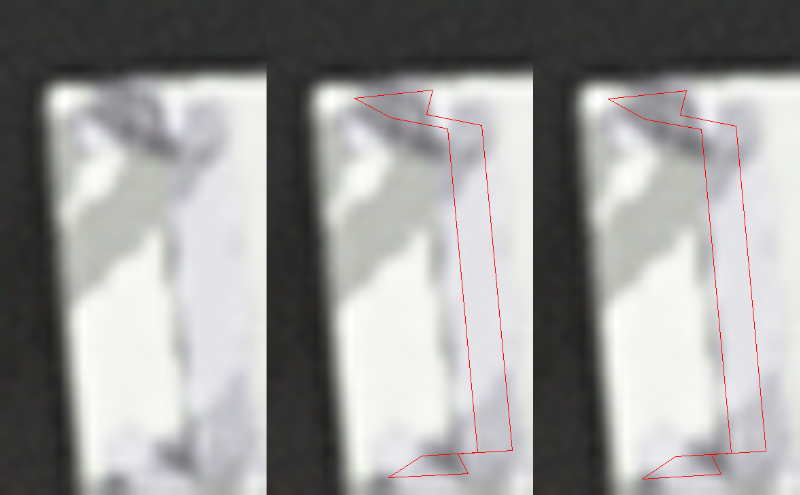

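Emit:
apply_moves(
  moves=[
    {"dx": 0, "dy": -0.025, "dz": 0, "spin": 0.3},
    {"dx": 0, "dy": -0.045, "dz": 0, "spin": 0},
    {"dx": 0, "dy": -0.045, "dz": 0, "spin": 0},
    {"dx": 0, "dy": -0.045, "dz": -0.005, "spin": 0},
    {"dx": 0, "dy": -0.045, "dz": -0.005, "spin": 0},
    {"dx": 0, "dy": -0.045, "dz": -0.005, "spin": 0},
    {"dx": 0, "dy": -0.045, "dz": -0.005, "spin": 0},
    {"dx": 0, "dy": -0.045, "dz": -0.01, "spin": 0},
  ],
)

```text
clock: 12.0
position: [0.4644, -0.0042, 0.3348]
orientation: [[0.0, -0.045, 0.999], [-0.0, 0.999, 0.045], [-1.0, -0.0, 0.0]]
wrist_force: [0.9, -0.2, -0.6]
opening: 0.0074
```

Emit:
apply_moves(
  moves=[
    {"dx": 0, "dy": -0.045, "dz": -0.01, "spin": 0},
    {"dx": 0, "dy": -0.045, "dz": -0.01, "spin": 0},
    {"dx": 0, "dy": -0.045, "dz": -0.01, "spin": 0},
    {"dx": 0, "dy": -0.04, "dz": -0.01, "spin": 0},
    {"dx": 0, "dy": -0.025, "dz": -0.008, "spin": 0},
    {"dx": 0.01, "dy": -0.01, "dz": 0, "spin": 0},
    {"dx": 0.01, "dy": 0, "dz": 0, "spin": 0},
    {"dx": 0, "dy": 0, "dz": 0, "spin": 0},
  ],
)

```text
clock: 12.8
position: [0.4262, -0.2119, 0.312]
orientation: [[-0.003, -0.047, 0.999], [0.002, 0.999, 0.047], [-1.0, 0.002, -0.003]]
wrist_force: [0.2, 1.5, -0.8]
opening: 0.0081
```

```bash
cat >> h.py <<'E'
def tgt(bx,by,bz,s,psi,off=.1757):
    w=r2w([[bx,by,bz+off]])[0]; return local(w-np.array(s["position"]),psi)
def snap(robot,tag,c3=(.425,-.235,.1),half=(50,42),f=7):
    for n in('top','side'):
        p=robot.camera(n);pickle.dump(p,open(n+tag+'.pkl','wb'))
        c=proj(p,[c3])[0].astype(int);a=p['pixels'][max(0,c[1]-half[1]):c[1]+half[1],c[0]-half[0]:c[0]+half[0]]
        cv2.imwrite(f'pics/{n}{tag}.png',cv2.resize(a,None,fx=f,fy=f,interpolation=2))
E
python3 -c "
from h import *
from bench import robot
s,psi=state(robot)
r=(np.array(s['position'])-tr)@Rr;print('reader',r)
print(tgt(-.104,0,.098,s,psi))
snap(robot,'6')
"
```

```text
t 12.8 pos [ 0.4262 -0.2119  0.312 ] psi 1.6175 F [ 0.2  1.5 -0.8] open 0.0081 q [ 0.03  0.13  0.33  2.02 -0.05  1.    2.01]
reader [-0.11447683  0.00103152  0.31199291]
[ 0.03829291 -0.01048111 -0.00098712]
```

View pics/side6.png

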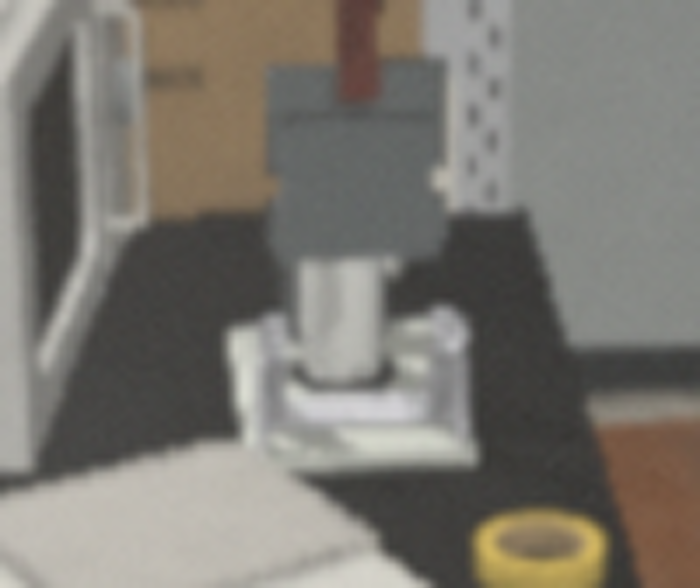

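View pics/top6.png

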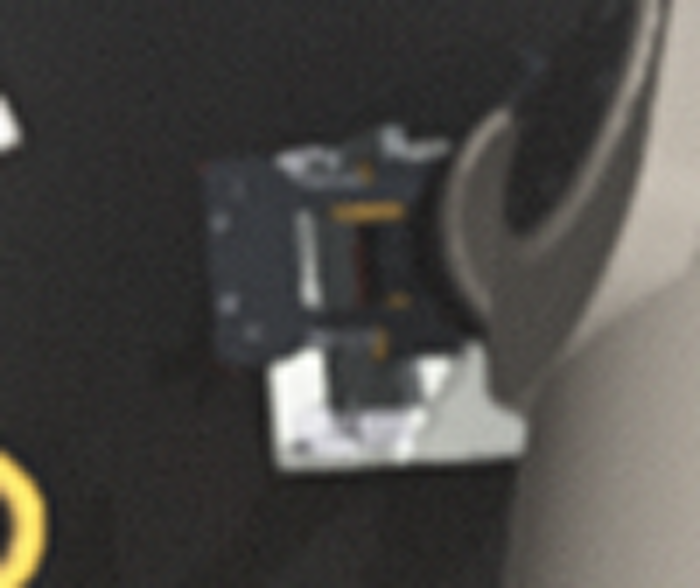

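```bash
python3 -c "
from h import *
p=pickle.load(open('side6.pkl','rb'));c=proj(p,[(.425,-.235,.1)])[0].astype(int)
f=lambda X:((proj(p,X)-c+[50,42]+.5)*7).round(0).tolist()
print('lower',f(r2w([(-.1145,y+.001,.1363) for y in(.05,-.05)])))
print('top',f(r2w([(-.1145,y+.001,.2513) for y in(.05,-.05)])))
print('mouth',f(r2w(slotpts([(0,y,.074) for y in(.0575,-.0575)],-.067))))
print('groove60',f(r2w(slotpts([(0,y,.06) for y in(.0515,-.0515)],-.067))))
print('plate',f(r2w([(-.11,.068,.014),(-.11,-.068,.014),(-.11,.068,0),(-.11,-.068,0)])))
"

```

```text
lower [[270.0, 261.0], [444.0, 255.0]]
top [[267.0, 65.0], [447.0, 59.0]]
mouth [[259.0, 334.0], [456.0, 326.0]]
groove60 [[269.0, 348.0], [444.0, 341.0]]
plate [[244.0, 455.0], [473.0, 445.0], [245.0, 477.0], [472.0, 467.0]]
```

```bash
python3 -c "
from h import *
p=pickle.load(open('side6.pkl','rb'));c=proj(p,[(.425,-.235,.1)])[0].astype(int)
a=p['pixels'][c[1]-20:c[1]+32,c[0]-25:c[0]+25]
im=cv2.resize(a,None,fx=14,fy=14,interpolation=2)
b=im.copy();draw(b,p,-.067,c-[25,20],14,(0,0,255))
cv2.imwrite('pics/s6z.png',cv2.resize(np.hstack([im,b]),None,fx=.57,fy=.57))
"

```

```text
(no output)
```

View pics/s6z.png

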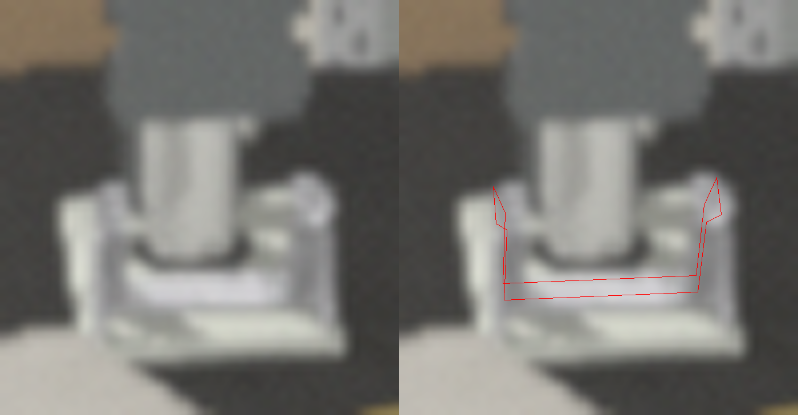

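Emit:
apply_moves(
  moves=[
    {"dx": 0.01, "dy": -0.005, "dz": -0.002, "spin": 0},
    {"dx": 0.015, "dy": -0.0055, "dz": -0.002, "spin": 0},
    {"dx": 0.01, "dy": 0, "dz": 0, "spin": 0},
    {"dx": 0, "dy": 0, "dz": 0, "spin": 0},
    {"dx": 0, "dy": 0, "dz": 0, "spin": 0},
    {"dx": 0, "dy": 0, "dz": 0, "spin": 0},
    {"dx": 0, "dy": 0, "dz": 0, "spin": 0},
    {"dx": 0, "dy": 0, "dz": 0, "spin": 0},
  ],
)

```text
clock: 13.7
position: [0.4235, -0.2243, 0.279]
orientation: [[0.001, -0.045, 0.999], [-0.0, 0.999, 0.045], [-1.0, -0.0, 0.001]]
wrist_force: [0.2, -0.4, -1.5]
opening: 0.0081
```

```bash
python3 -c "
from h import *
from bench import robot
s,psi=state(robot)
r=(np.array(s['position'])-tr)@Rr;print('reader',r)
print(tgt(-.099,-.003,.079,s,psi))
snap(robot,'7')
"
```

```text
t 13.7 pos [ 0.4235 -0.2243  0.279 ] psi 1.6161 F [ 0.2 -0.4 -1.5] open 0.0081 q [ 0.06  0.18  0.34  2.05 -0.08  0.92  2.05]
reader [-0.10226822 -0.00230221  0.27903908]
[ 0.02433908 -0.00327208 -0.00067945]
```

View pics/side7.png

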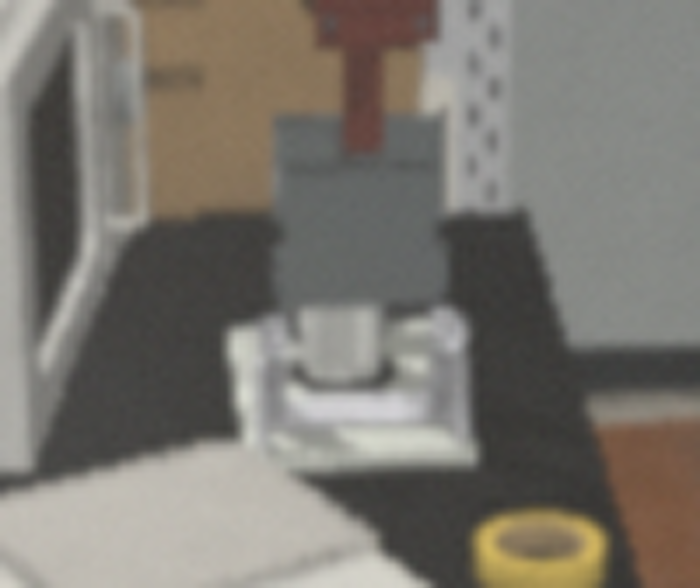

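View pics/top7.png

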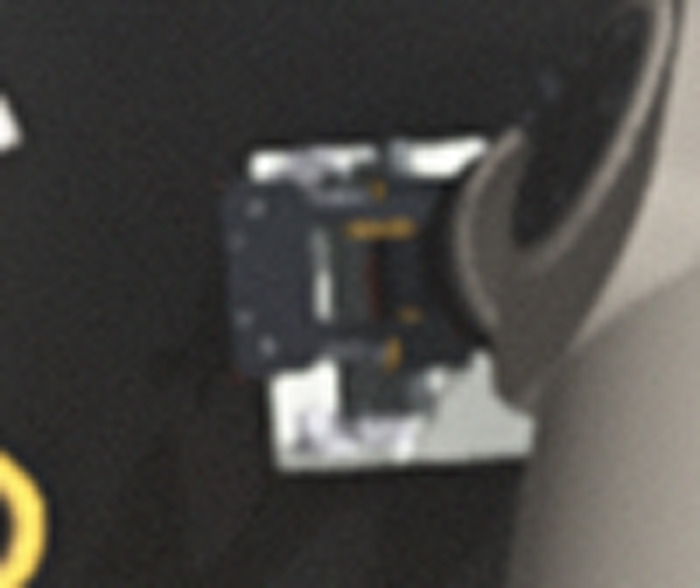

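Emit:
apply_moves(
  moves=[
    {"dx": 0.005, "dy": 0, "dz": -0.0025, "spin": 0},
    {"dx": 0.004, "dy": 0, "dz": 0, "spin": 0},
    {"dx": 0.004, "dy": -0.001, "dz": 0, "spin": 0},
    {"dx": 0.003, "dy": -0.001, "dz": 0, "spin": 0},
    {"dx": 0.003, "dy": -0.001, "dz": 0, "spin": 0},
    {"dx": 0.002, "dy": 0, "dz": 0, "spin": 0},
    {"dx": 0, "dy": 0, "dz": 0, "spin": 0},
    {"dx": 0, "dy": 0, "dz": 0, "spin": 0},
  ],
)

```text
clock: 14.6
position: [0.4209, -0.2274, 0.2577]
orientation: [[0.0, -0.045, 0.999], [0.0, 0.999, 0.045], [-1.0, 0.0, 0.0]]
wrist_force: [0.0, 0.1, -1.1]
opening: 0.0076
```

```bash
python3 -c "
from h import *
from bench import robot
s,psi=state(robot)
r=(np.array(s['position'])-tr)@Rr;print('reader',r, 'bottom',r[2]-.1757)
snap(robot,'8')
"
```

```text
t 14.6 pos [ 0.4209 -0.2274  0.2577] psi 1.6159 F [ 0.   0.1 -1.1] open 0.0076 q [ 0.07  0.21  0.34  2.08 -0.09  0.87  2.08]
reader [-0.09928021 -0.00501775  0.25766365] bottom 0.08196364533891928
```

View pics/side8.png

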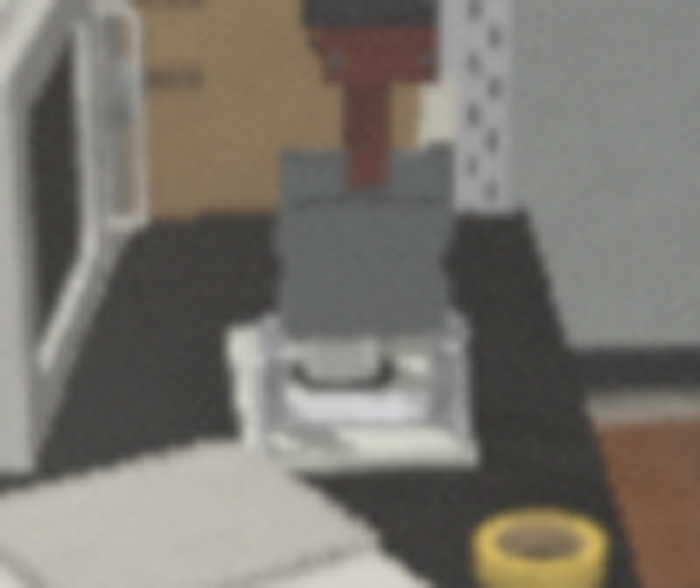

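View pics/top8.png

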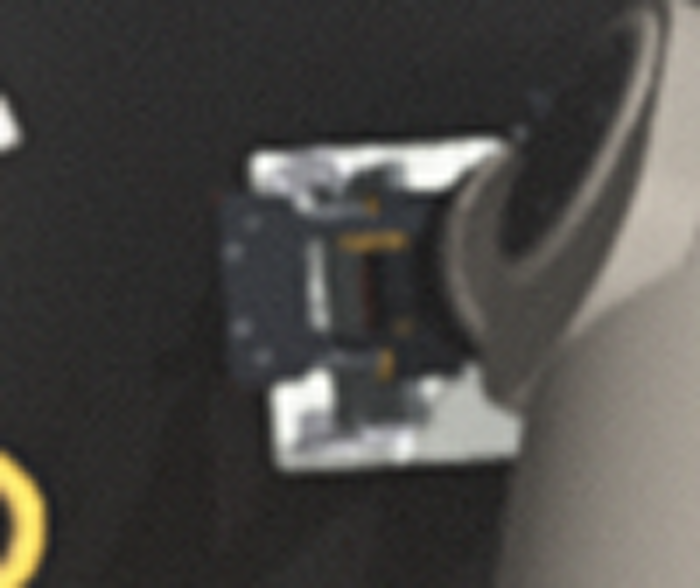

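```bash
python3 -c "
from h import *
p=pickle.load(open('top8.pkl','rb'));c=proj(p,[(.425,-.235,.1)])[0].astype(int);print(c)
off=c-[30,22];f=11
a=p['pixels'][off[1]:off[1]+46,off[0]:off[0]+36]
im=cv2.resize(a,None,fx=f,fy=f,interpolation=2);b=im.copy()
draw(b,p,-.067,off,f,(0,0,255))
P=r2w([(-.0993+dx,-.005+y,z) for dx in(-.004,.004) for y,z in((-.05,.082),(.05,.082),(.05,.197),(-.05,.197))])
q=((proj(p,P)+.5-off)*f).astype(int)
for k in(0,4): cv2.polylines(b,[q[k:k+4]],True,(0,255,0),1)
cv2.imwrite('pics/t8z.png',np.hstack([im,b]))
"

```

```text
[431 229]
```

View pics/t8z.png

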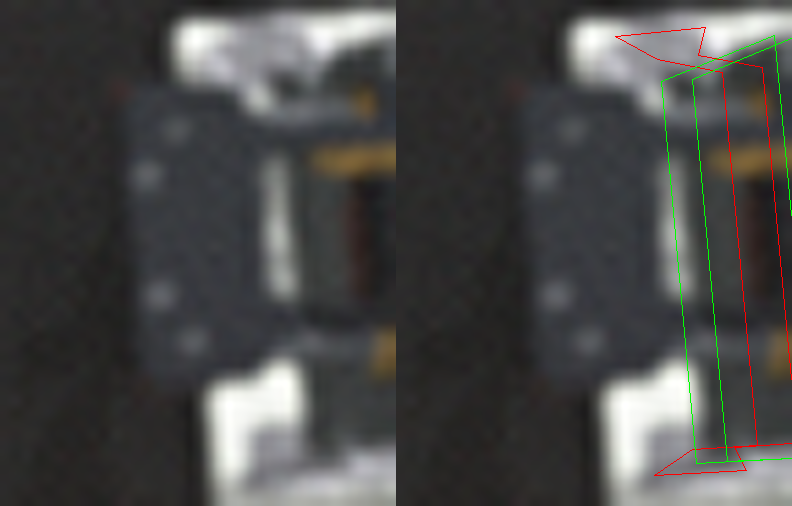

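Emit:
apply_moves(
  moves=[
    {"dx": 0.002, "dy": 0, "dz": 0, "spin": 0},
    {"dx": 0.002, "dy": 0, "dz": 0, "spin": 0},
    {"dx": 0, "dy": 0, "dz": 0, "spin": 0},
    {"dx": 0.002, "dy": 0, "dz": 0, "spin": 0},
    {"dx": 0, "dy": 0, "dz": 0, "spin": 0},
    {"dx": 0.002, "dy": 0, "dz": 0, "spin": 0},
    {"dx": 0, "dy": 0, "dz": 0, "spin": 0},
    {"dx": 0, "dy": 0, "dz": 0, "spin": 0},
  ],
)

```text
clock: 15.5
position: [0.4208, -0.2274, 0.2496]
orientation: [[-0.0, -0.045, 0.999], [0.0, 0.999, 0.045], [-1.0, 0.0, -0.0]]
wrist_force: [-0.5, 0.5, -1.2]
opening: 0.0075
```

```bash
python3 -c "
from h import *
from bench import robot
s,psi=state(robot)
r=(np.array(s['position'])-tr)@Rr;print('reader',r, 'bottom',r[2]-.1757)
"
```

```text
t 15.5 pos [ 0.4208 -0.2274  0.2496] psi 1.6159 F [-0.5  0.5 -1.2] open 0.0075 q [ 0.07  0.22  0.34  2.09 -0.1   0.85  2.08]
reader [-0.09928782 -0.0050963   0.24959117] bottom 0.07389116863865555
```

Emit:
apply_moves(
  moves=[
    {"dx": 0.002, "dy": 0, "dz": 0, "spin": 0},
    {"dx": 0, "dy": 0, "dz": 0, "spin": 0},
    {"dx": 0.002, "dy": 0, "dz": 0, "spin": 0},
    {"dx": 0, "dy": 0, "dz": 0, "spin": 0},
    {"dx": 0, "dy": 0, "dz": 0, "spin": 0},
    {"dx": 0, "dy": 0, "dz": 0, "spin": 0},
    {"dx": 0, "dy": 0, "dz": 0, "spin": 0},
    {"dx": 0, "dy": 0, "dz": 0, "spin": 0},
  ],
)

```text
clock: 16.3
position: [0.421, -0.2277, 0.2458]
orientation: [[0.001, -0.045, 0.999], [-0.001, 0.999, 0.045], [-1.0, -0.001, 0.001]]
wrist_force: [0.7, -3.6, 0.9]
opening: 0.0079
```

```bash
python3 -c "
from h import *
from bench import robot
s,psi=state(robot)
r=(np.array(s['position'])-tr)@Rr;print('reader',r, 'bottom',r[2]-.1757)
snap(robot,'9')
"
```

```text
t 16.3 pos [ 0.421  -0.2277  0.2458] psi 1.6158 F [ 0.7 -3.6  0.9] open 0.0079 q [ 0.07  0.23  0.34  2.09 -0.1   0.84  2.09]
reader [-0.09893761 -0.00489756  0.2458142 ] bottom 0.07011420104323757
```

View pics/side9.png

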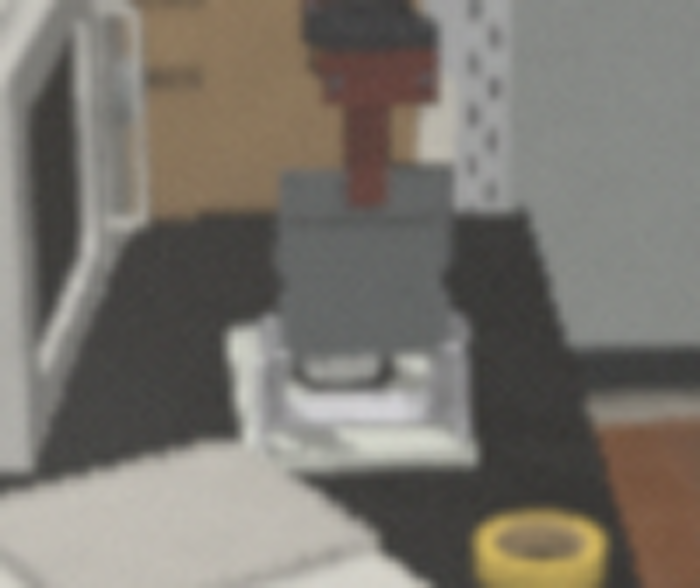

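Emit:
apply_moves(
  moves=[
    {"dx": 0, "dy": 0, "dz": 0, "spin": 0},
    {"dx": 0, "dy": 0.004, "dz": 0, "spin": 0},
    {"dx": 0, "dy": 0.004, "dz": 0, "spin": 0},
    {"dx": 0.001, "dy": 0.004, "dz": 0, "spin": 0},
    {"dx": 0.001, "dy": 0.004, "dz": 0, "spin": 0},
    {"dx": 0.001, "dy": 0.004, "dz": 0, "spin": 0},
    {"dx": 0.001, "dy": 0, "dz": 0, "spin": 0},
    {"dx": 0, "dy": 0, "dz": 0, "spin": 0},
  ],
  claw=-0.3,
)

```text
clock: 17.2
position: [0.4199, -0.2073, 0.2416]
orientation: [[-0.0, -0.045, 0.999], [0.0, 0.999, 0.045], [-1.0, 0.0, -0.0]]
wrist_force: [0.1, 0.8, 0.2]
opening: 0.0307
```

```bash
python3 -c "
from h import *
from bench import robot
s,psi=state(robot)
r=(np.array(s['position'])-tr)@Rr;print('reader',r)
snap(robot,'10')
"
```

```text
t 17.2 pos [ 0.4199 -0.2073  0.2416] psi 1.6162 F [0.1 0.8 0.2] open 0.0307 q [ 0.04  0.22  0.33  2.11 -0.09  0.82  2.04]
reader [-0.11944395 -0.00495294  0.24155072]
```

View pics/side10.png

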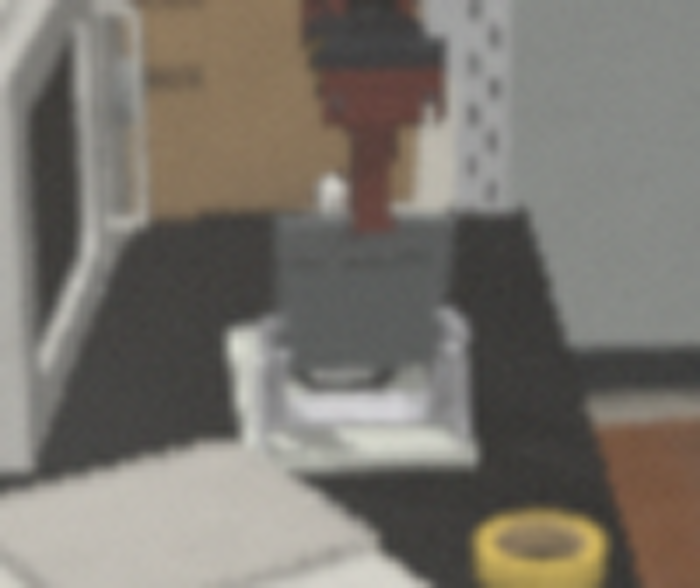

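View pics/top10.png

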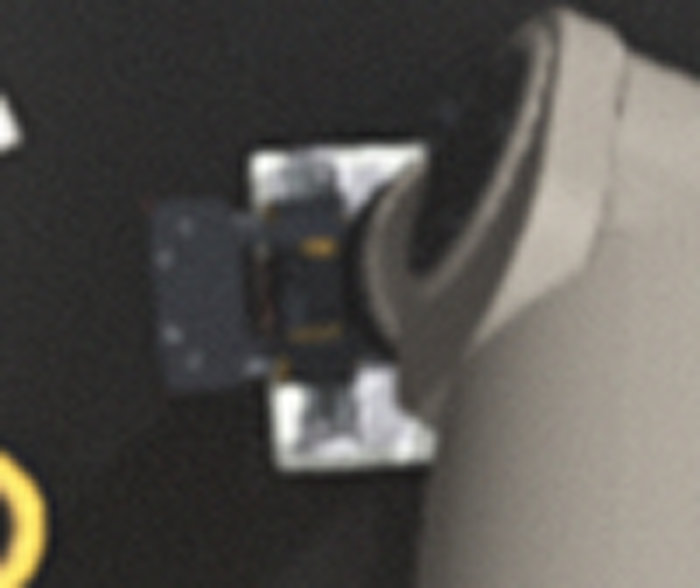

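Emit:
apply_moves(
  moves=[
    {"dx": 0.001, "dy": 0.004, "dz": 0, "spin": 0},
    {"dx": 0.002, "dy": 0.004, "dz": 0, "spin": 0},
    {"dx": 0.002, "dy": 0.004, "dz": 0, "spin": 0},
    {"dx": 0.002, "dy": 0.004, "dz": 0, "spin": 0},
    {"dx": 0.002, "dy": 0.004, "dz": 0, "spin": 0},
    {"dx": 0.001, "dy": 0, "dz": 0, "spin": 0},
    {"dx": 0, "dy": 0, "dz": 0, "spin": 0},
    {"dx": 0, "dy": 0, "dz": 0, "spin": 0},
  ],
)

```text
clock: 18.1
position: [0.4191, -0.1875, 0.2317]
orientation: [[0.0, -0.045, 0.999], [0.0, 0.999, 0.045], [-1.0, 0.0, 0.0]]
wrist_force: [0.2, 0.4, 1.1]
opening: 0.031
```

```bash
python3 -c "
from h import *
from bench import robot
s,psi=state(robot)
r=(np.array(s['position'])-tr)@Rr;print('reader',r)
snap(robot,'11')
"
```

```text
t 18.1 pos [ 0.4191 -0.1875  0.2317] psi 1.6158 F [0.2 0.4 1.1] open 0.031 q [ 0.01  0.22  0.31  2.14 -0.09  0.79  2.  ]
reader [-0.13920774 -0.00482833  0.23167877]
```

View pics/side11.png

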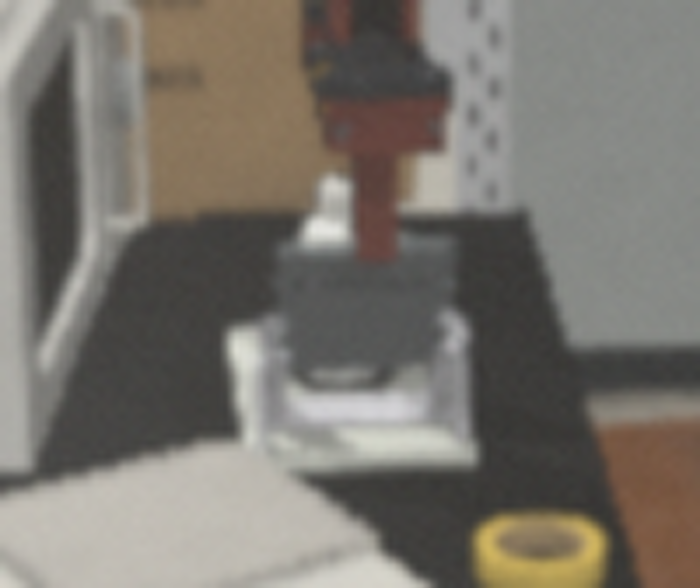

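View pics/top11.png

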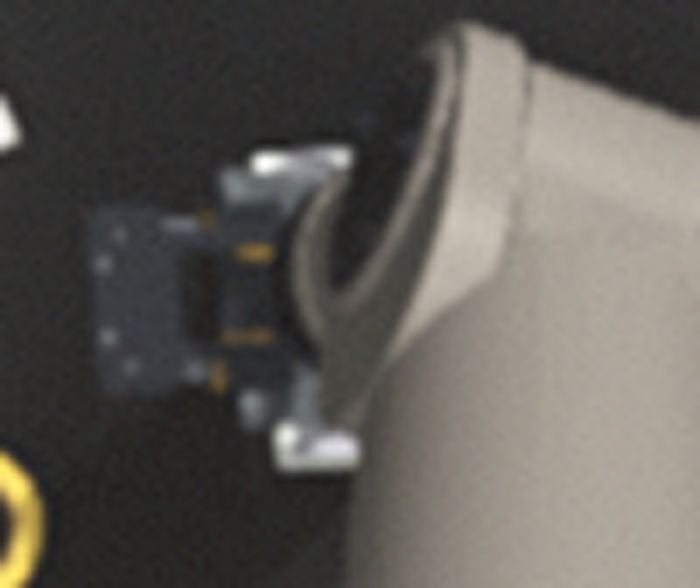

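```bash
python3 -c "
from h import *
import h
p=pickle.load(open('side11.pkl','rb'));c=proj(p,[(.425,-.235,.1)])[0].astype(int)
f=lambda X:((proj(p,X)-c+[50,42]+.5)*7).round(0).tolist()
for zb in(.04,.045,.05):
  for a in(0,.1,.2):
    # panel rotated extra outward lean a about lower edge
    def S(x,y,z): return (x*np.cos(a)-z*np.sin(a),y-.004,zb+x*np.sin(a)+z*np.cos(a))
    print(zb,a,'bot',f(r2w(slotpts([S(-.004,.05,0)],-.067))),'topin',f(r2w(slotpts([S(.004,.05,.115),S(.004,-.05,.115)],-.067))),'topouter',f(r2w(slotpts([S(-.004,.05,.115)],-.067))),r2w(slotpts([S(-.004,0,.115)],-.067)).round(3))
"

```

```text
0.04 0 bot [[278.0, 374.0]] topin [[282.0, 237.0], [460.0, 230.0]] topouter [[283.0, 248.0]] [[ 0.419 -0.179  0.156]]
0.04 0.1 bot [[278.0, 375.0]] topin [[283.0, 253.0], [462.0, 246.0]] topouter [[284.0, 265.0]] [[ 0.419 -0.169  0.15 ]]
0.04 0.2 bot [[278.0, 375.0]] topin [[285.0, 271.0], [464.0, 264.0]] topouter [[286.0, 283.0]] [[ 0.419 -0.161  0.142]]
0.045 0 bot [[278.0, 369.0]] topin [[282.0, 231.0], [460.0, 225.0]] topouter [[283.0, 242.0]] [[ 0.419 -0.176  0.161]]
0.045 0.1 bot [[278.0, 369.0]] topin [[284.0, 247.0], [463.0, 240.0]] topouter [[285.0, 259.0]] [[ 0.419 -0.167  0.154]]
0.045 0.2 bot [[278.0, 370.0]] topin [[285.0, 265.0], [465.0, 258.0]] topouter [[286.0, 278.0]] [[ 0.418 -0.158  0.147]]
0.05 0 bot [[278.0, 364.0]] topin [[282.0, 225.0], [461.0, 219.0]] topouter [[283.0, 236.0]] [[ 0.419 -0.174  0.165]]
0.05 0.1 bot [[278.0, 364.0]] topin [[284.0, 241.0], [463.0, 235.0]] topouter [[285.0, 253.0]] [[ 0.419 -0.164  0.158]]
0.05 0.2 bot [[278.0, 365.0]] topin [[285.0, 259.0], [465.0, 252.0]] topouter [[286.0, 272.0]] [[ 0.418 -0.156  0.151]]
```

Emit:
apply_moves(
  moves=[
    {"dx": 0.001, "dy": 0.005, "dz": 0, "spin": 0},
    {"dx": 0, "dy": 0, "dz": 0, "spin": 0},
    {"dx": 0, "dy": 0, "dz": 0, "spin": 0},
    {"dx": 0, "dy": 0, "dz": 0, "spin": 0},
    {"dx": 0, "dy": 0, "dz": 0, "spin": 0},
    {"dx": 0, "dy": 0, "dz": 0, "spin": 0},
    {"dx": 0, "dy": 0, "dz": 0, "spin": 0},
    {"dx": 0, "dy": 0, "dz": 0, "spin": 0},
  ],
  claw=-1,
)

```text
clock: 19.0
position: [0.4189, -0.1825, 0.2308]
orientation: [[0.0, -0.045, 0.999], [-0.0, 0.999, 0.045], [-1.0, -0.0, 0.0]]
wrist_force: [-1.0, 0.4, 2.8]
opening: 0.0119
```

```bash
python3 -c "
from h import *
from bench import robot
s,psi=state(robot)
r=(np.array(s['position'])-tr)@Rr;print('reader',r,s['wrist_torque'])
snap(robot,'12')
"
```

```text
t 19.0 pos [ 0.4189 -0.1825  0.2308] psi 1.6158 F [-1.   0.4  2.8] open 0.0119 q [ 0.    0.21  0.31  2.15 -0.09  0.79  1.99]
reader [-0.14418385 -0.00469916  0.23076743] [-0.13998455  0.09960492  0.02876832]
```

View pics/side12.png

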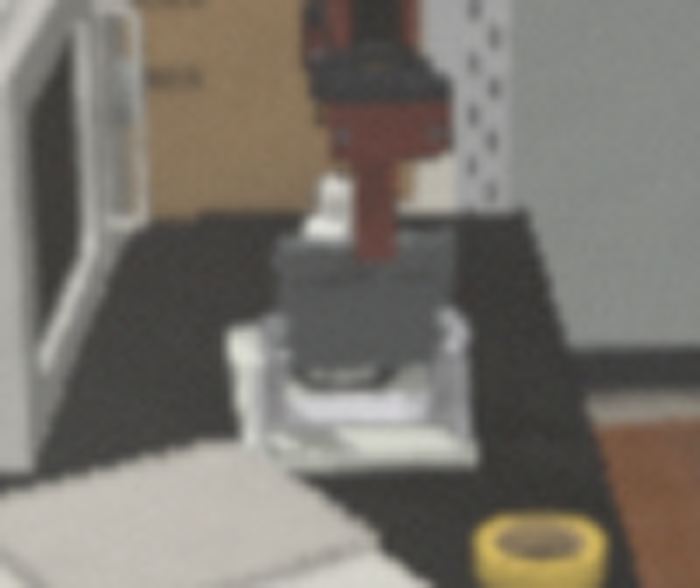

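Emit:
apply_moves(
  moves=[
    {"dx": 0.0026, "dy": 0.0015, "dz": 0, "spin": 0},
    {"dx": 0.0026, "dy": 0.0015, "dz": 0, "spin": 0},
    {"dx": 0.0026, "dy": 0.0015, "dz": 0, "spin": 0},
    {"dx": 0.0026, "dy": 0.0015, "dz": 0, "spin": 0},
    {"dx": 0, "dy": 0, "dz": 0, "spin": 0},
    {"dx": 0, "dy": 0, "dz": 0, "spin": 0},
    {"dx": 0, "dy": 0, "dz": 0, "spin": 0},
    {"dx": 0, "dy": 0, "dz": 0, "spin": 0},
  ],
)

```text
clock: 19.9
position: [0.4196, -0.1767, 0.2212]
orientation: [[0.003, -0.045, 0.999], [-0.001, 0.999, 0.045], [-1.0, -0.001, 0.003]]
wrist_force: [-0.7, 1.5, 11.0]
opening: 0.0121
```

```bash
python3 -c "
from h import *
from bench import robot
s,psi=state(robot)
r=(np.array(s['position'])-tr)@Rr;print('reader',r,s['wrist_torque'])
snap(robot,'13')
"
```

```text
t 19.9 pos [ 0.4196 -0.1767  0.2212] psi 1.6161 F [-0.7  1.5 11. ] open 0.0121 q [-0.    0.23  0.3   2.16 -0.1   0.76  1.98]
reader [-0.14997369 -0.00371246  0.22118236] [-0.31400944  0.24674399 -0.01196696]
```

View pics/side13.png

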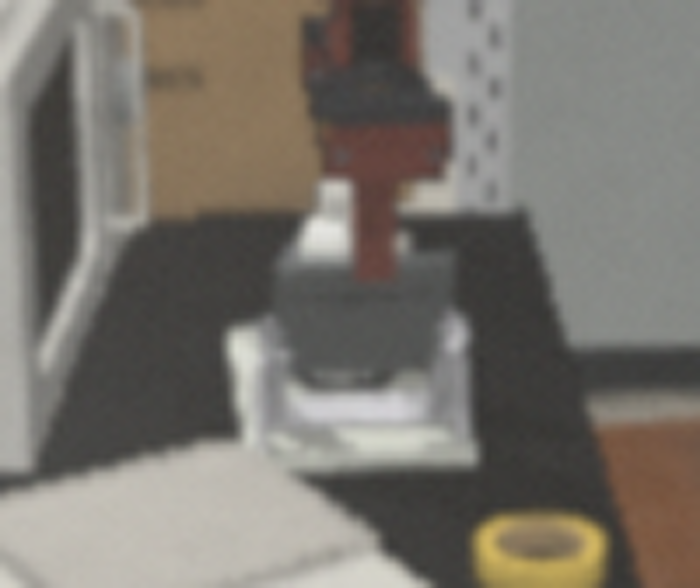

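Emit:
apply_moves(
  moves=[
    {"dx": 0.0026, "dy": 0.0015, "dz": 0, "spin": 0},
    {"dx": 0.0026, "dy": 0.0015, "dz": 0, "spin": 0},
    {"dx": 0.0026, "dy": 0.0015, "dz": 0, "spin": 0},
    {"dx": 0.0026, "dy": 0.0015, "dz": 0, "spin": 0},
    {"dx": 0.0026, "dy": 0.0015, "dz": 0, "spin": 0},
    {"dx": 0, "dy": 0, "dz": 0, "spin": 0},
    {"dx": 0, "dy": 0, "dz": 0, "spin": 0},
    {"dx": 0, "dy": 0, "dz": 0, "spin": 0},
  ],
)

```text
clock: 20.8
position: [0.4199, -0.1677, 0.2115]
orientation: [[0.003, -0.046, 0.999], [0.003, 0.999, 0.046], [-1.0, 0.003, 0.004]]
wrist_force: [-13.5, 11.6, 57.1]
opening: 0.0131
```

```bash
python3 -c "
from h import *
from bench import robot
s,psi=state(robot)
r=(np.array(s['position'])-tr)@Rr;print('reader',r,s['wrist_torque'])
snap(robot,'14')
"
```

```text
t 20.8 pos [ 0.4199 -0.1677  0.2115] psi 1.6167 F [-13.5  11.6  57.1] open 0.0131 q [-0.01  0.24  0.29  2.18 -0.11  0.74  1.97]
reader [-0.15893768 -0.00293996  0.21150969] [ 1.90750649  3.35716579 -0.11569098]
```

View pics/side14.png

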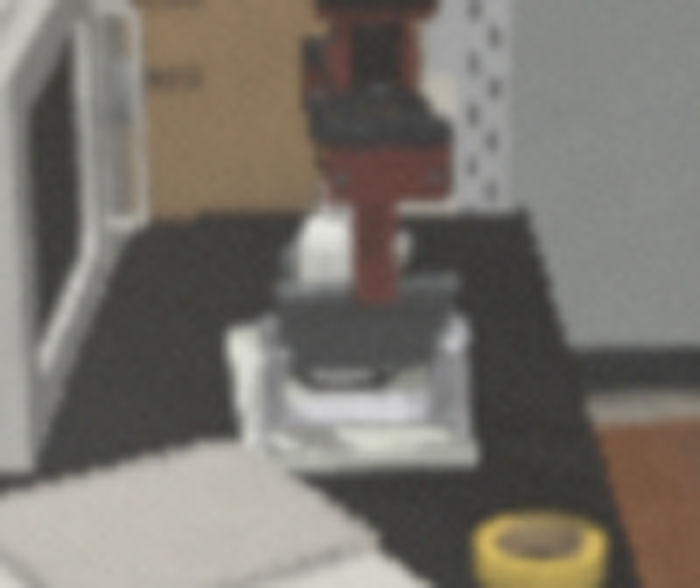

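```bash
python3 -c "
from h import *
for n,off,w,h in(('side14',(305,150),36,36),('top14',(395,195),50,50)):
    p=pickle.load(open(n+'.pkl','rb'));c=proj(p,[(.425,-.235,.1)])[0].astype(int);print(c)
a=pickle.load(open('side14.pkl','rb'))['pixels'][152:190,302:348];b=pickle.load(open('top14.pkl','rb'))['pixels'][200:255,395:450]
cv2.imwrite('pics/z14s.png',cv2.resize(a,None,fx=16,fy=14,interpolation=2))
cv2.imwrite('pics/z14t.png',cv2.resize(b,None,fx=10,fy=10,interpolation=2))
"

```

```text
[326 164]
[431 229]
```

View pics/z14s.png

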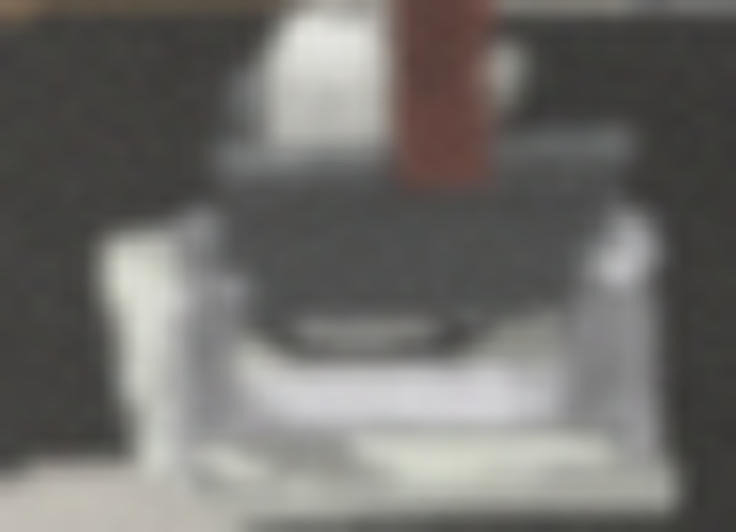

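View pics/z14t.png

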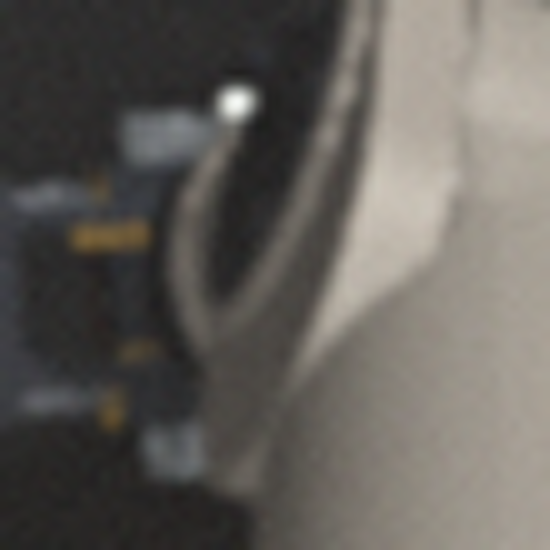

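Emit:
apply_moves(
  moves=[
    {"dx": -0.003, "dy": -0.001, "dz": 0, "spin": 0},
    {"dx": 0, "dy": 0, "dz": 0, "spin": 0},
    {"dx": -0.003, "dy": -0.002, "dz": 0, "spin": 0},
    {"dx": -0.003, "dy": -0.002, "dz": 0, "spin": 0},
    {"dx": -0.003, "dy": -0.002, "dz": 0, "spin": 0},
    {"dx": -0.003, "dy": -0.002, "dz": 0, "spin": 0},
    {"dx": -0.003, "dy": -0.002, "dz": 0, "spin": 0},
    {"dx": 0, "dy": 0, "dz": 0, "spin": 0},
  ],
  claw=-0.3,
)

```text
clock: 21.7
position: [0.4188, -0.1803, 0.2256]
orientation: [[0.0, -0.045, 0.999], [-0.0, 0.999, 0.045], [-1.0, -0.0, 0.0]]
wrist_force: [1.3, 0.2, -0.9]
opening: 0.0306
```

```bash
python3 -c "
from h import *
from bench import robot
s,psi=state(robot)
r=(np.array(s['position'])-tr)@Rr;print('reader',r,s['wrist_torque'])
snap(robot,'15')
a=pickle.load(open('side15.pkl','rb'))['pixels'][150:190,302:348]
cv2.imwrite('pics/z15s.png',cv2.resize(a,None,fx=16,fy=14,interpolation=2))
"
```

```text
t 21.7 pos [ 0.4188 -0.1803  0.2256] psi 1.6154 F [ 1.3  0.2 -0.9] open 0.0306 q [ 0.    0.22  0.31  2.15 -0.09  0.78  1.98]
reader [-0.1464158  -0.00472523  0.22555724] [ 0.01826886 -0.02596725 -0.01726039]
```

View pics/z15s.png

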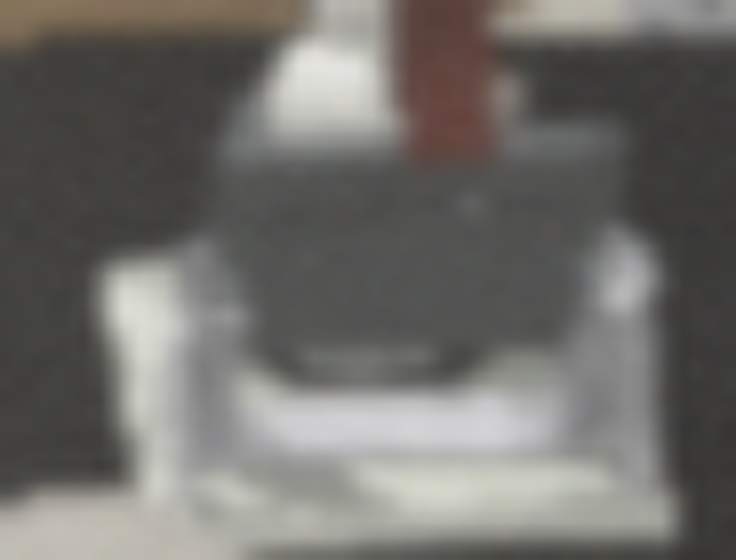

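View pics/top15.png

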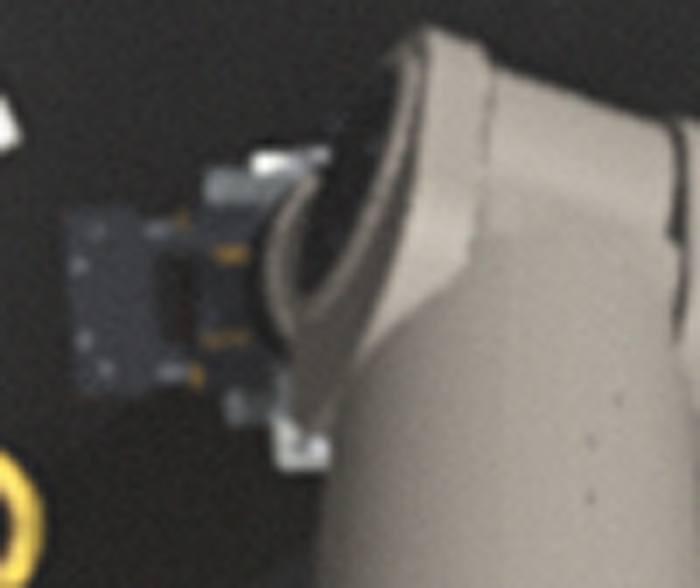

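Emit:
apply_moves(
  moves=[
    {"dx": 0, "dy": -0.003, "dz": 0, "spin": 0},
    {"dx": 0, "dy": -0.004, "dz": 0, "spin": 0},
    {"dx": 0, "dy": -0.004, "dz": 0, "spin": 0},
    {"dx": 0, "dy": -0.005, "dz": 0, "spin": 0},
    {"dx": 0, "dy": 0, "dz": 0, "spin": 0},
    {"dx": 0, "dy": 0, "dz": 0, "spin": 0},
    {"dx": 0, "dy": 0, "dz": 0, "spin": 0},
    {"dx": 0, "dy": 0, "dz": 0, "spin": 0},
  ],
  claw=1,
)

```text
clock: 22.6
position: [0.4194, -0.1957, 0.2252]
orientation: [[-0.0, -0.045, 0.999], [0.0, 0.999, 0.045], [-1.0, 0.0, -0.0]]
wrist_force: [-0.3, 0.5, 0.1]
opening: 0.0877
```

```bash
python3 -c "
from h import *
from bench import robot
s,psi=state(robot)
r=(np.array(s['position'])-tr)@Rr;print('reader',r,s['wrist_torque'])
snap(robot,'16')
a=pickle.load(open('side16.pkl','rb'))['pixels'][150:190,302:348]
cv2.imwrite('pics/z16s.png',cv2.resize(a,None,fx=16,fy=14,interpolation=2))
"
```

```text
t 22.6 pos [ 0.4194 -0.1957  0.2252] psi 1.6163 F [-0.3  0.5  0.1] open 0.0877 q [ 0.03  0.23  0.31  2.14 -0.1   0.78  2.02]
reader [-0.13097027 -0.00486761  0.22520707] [-0.00500806 -0.06848529 -0.00875034]
```

View pics/z16s.png

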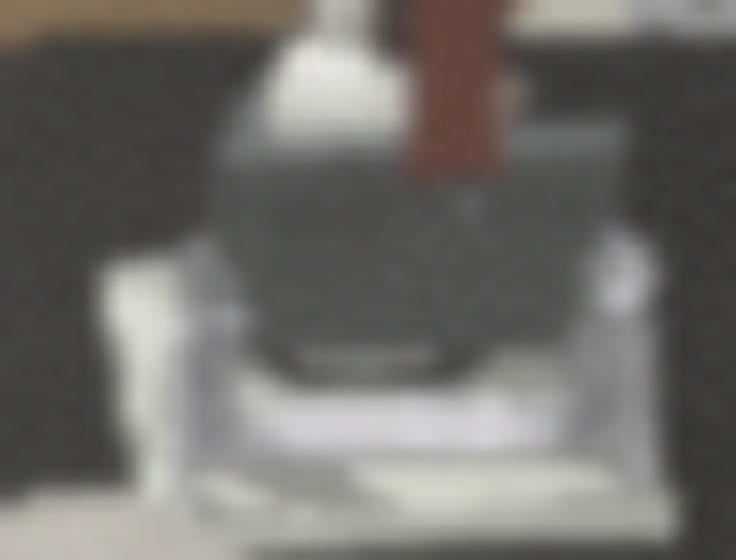

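View pics/top16.png

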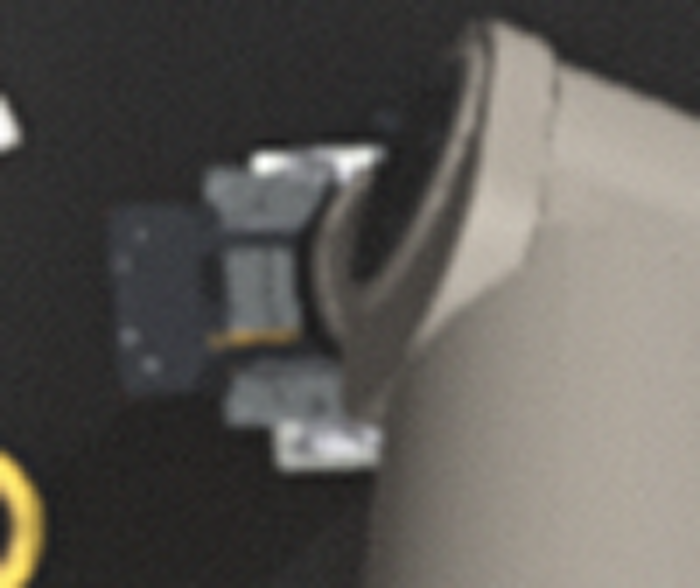

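```bash
python3 -c "
from h import *
p=pickle.load(open('top16.pkl','rb'))
q=np.array([(205,172),(228,425)])/7-[50,42]+[431,229]-.43
for z in(.14,.15,.16):
  w=onz(p,q,z);print(z,w.round(4).tolist(),((w-tr)@Rr).round(4).tolist(),np.linalg.norm(w[0]-w[1]))
"
```

```text
0.14 [[0.4734, -0.1671, 0.14], [0.3743, -0.1725, 0.14]] [[-0.1569, 0.0504, 0.14], [-0.1565, -0.0488, 0.14]] 0.09922542751968162
0.15 [[0.4723, -0.1651, 0.15], [0.3742, -0.1705, 0.15]] [[-0.1589, 0.0495, 0.15], [-0.1585, -0.0488, 0.15]] 0.09833270115519398
0.16 [[0.4713, -0.1631, 0.16], [0.374, -0.1684, 0.16]] [[-0.1609, 0.0486, 0.16], [-0.1605, -0.0488, 0.16]] 0.09743997479070637
```

```bash
python3 -c "
from h import *
p=pickle.load(open('side16.pkl','rb'))
q=np.array([(215,160),(628,150),(222,135),(628,122),(250,335),(575,335)])/[16,14]+[302,150]-.5
o,d=ray(p,q)
for Y in (-.166,-.175,-.23,-.24):
  t=(Y-o[1])/d[:,1];print(Y,(o+d*t[:,None]).round(4).tolist())
"
```

```text
-0.166 [[0.4736, -0.166, 0.1436], [0.3731, -0.166, 0.1444], [0.4718, -0.166, 0.1509], [0.3732, -0.166, 0.1526], [0.4657, -0.166, 0.091], [0.3854, -0.166, 0.0892]]
-0.175 [[0.4734, -0.175, 0.1402], [0.3723, -0.175, 0.141], [0.4716, -0.175, 0.1476], [0.3724, -0.175, 0.1493], [0.4655, -0.175, 0.0873], [0.3847, -0.175, 0.0855]]
-0.23 [[0.4726, -0.23, 0.1197], [0.3677, -0.23, 0.1205], [0.4707, -0.23, 0.1273], [0.3678, -0.23, 0.1291], [0.4644, -0.23, 0.0648], [0.3806, -0.23, 0.0629]]
-0.24 [[0.4724, -0.24, 0.1159], [0.3669, -0.24, 0.1167], [0.4706, -0.24, 0.1236], [0.367, -0.24, 0.1254], [0.4642, -0.24, 0.0607], [0.3798, -0.24, 0.0588]]
```

Emit:
apply_moves(
  moves=[
    {"dx": 0, "dy": 0, "dz": 0.003, "spin": 0},
    {"dx": 0.005, "dy": 0, "dz": 0.003, "spin": 0},
    {"dx": 0.01, "dy": 0, "dz": 0, "spin": 0},
    {"dx": 0.01, "dy": 0, "dz": 0, "spin": 0},
    {"dx": 0.01, "dy": 0, "dz": 0, "spin": 0},
    {"dx": 0.01, "dy": 0, "dz": 0, "spin": 0},
    {"dx": 0.007, "dy": 0, "dz": 0, "spin": 0},
    {"dx": 0, "dy": 0, "dz": 0, "spin": 0},
  ],
)

```text
clock: 23.5
position: [0.4248, -0.1955, 0.1721]
orientation: [[-0.002, -0.045, 0.999], [0.0, 0.999, 0.045], [-1.0, 0.001, -0.002]]
wrist_force: [0.3, 0.2, 0.3]
opening: 0.0876
```

```bash
python3 -c "
from h import *
from bench import robot
s,psi=state(robot)
r=(np.array(s['position'])-tr)@Rr;print('reader',r,s['wrist_torque'])
snap(robot,'17')
"
```

```text
t 23.5 pos [ 0.4248 -0.1955  0.1721] psi 1.6158 F [0.3 0.2 0.3] open 0.0876 q [ 0.05  0.33  0.29  2.17 -0.15  0.66  2.07]
reader [-0.13095584  0.0004686   0.17208016] [ 0.03967664  0.03131796 -0.04222178]
```

View pics/side17.png

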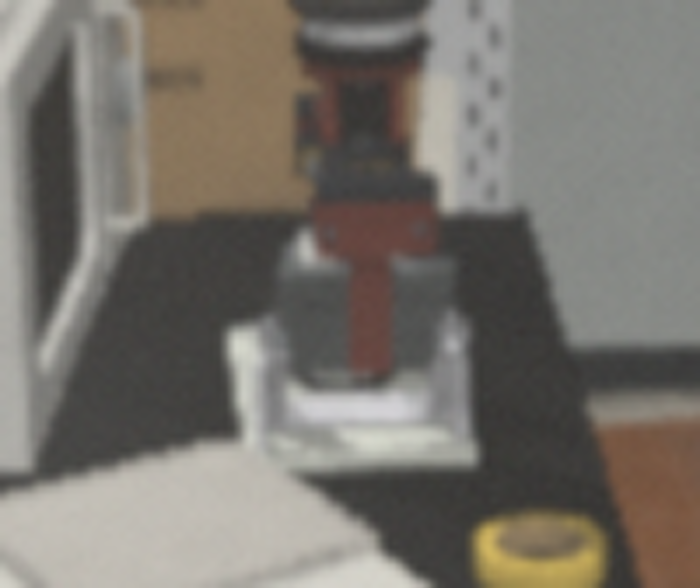

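View pics/top17.png

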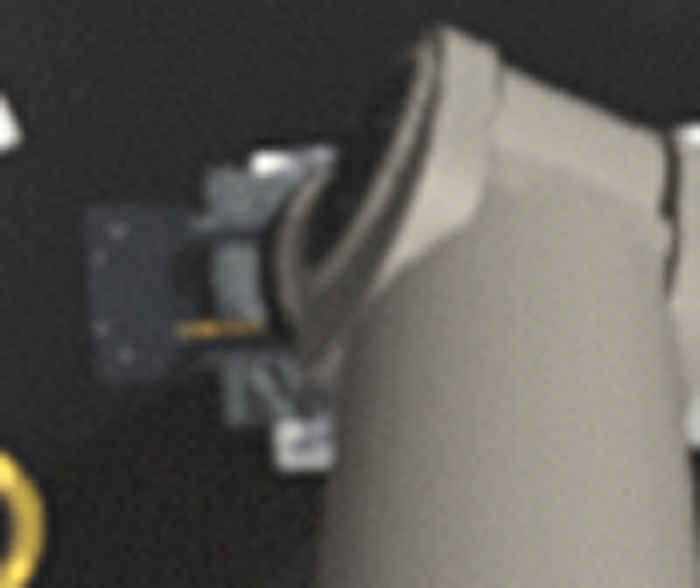

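Emit:
apply_moves(
  moves=[
    {"dx": 0, "dy": -0.005, "dz": 0, "spin": 0},
    {"dx": 0, "dy": -0.005, "dz": 0, "spin": 0},
    {"dx": 0, "dy": -0.005, "dz": 0, "spin": 0},
    {"dx": 0, "dy": -0.003, "dz": 0, "spin": 0},
    {"dx": 0, "dy": 0, "dz": 0, "spin": 0},
    {"dx": 0, "dy": 0, "dz": 0, "spin": 0},
    {"dx": 0, "dy": 0, "dz": 0, "spin": 0},
    {"dx": 0, "dy": 0, "dz": 0, "spin": 0},
  ],
)

```text
clock: 24.4
position: [0.4262, -0.2135, 0.1732]
orientation: [[-0.0, -0.045, 0.999], [0.0, 0.999, 0.045], [-1.0, 0.0, -0.0]]
wrist_force: [0.4, 0.2, -0.3]
opening: 0.0876
```

Emit:
apply_moves(
  moves=[
    {"dx": 0, "dy": 0, "dz": 0, "spin": 0},
    {"dx": 0, "dy": 0, "dz": 0, "spin": 0},
    {"dx": 0, "dy": 0, "dz": 0, "spin": 0},
    {"dx": 0, "dy": 0, "dz": 0, "spin": 0},
    {"dx": 0, "dy": -0.001, "dz": 0, "spin": 0},
    {"dx": 0, "dy": -0.001, "dz": 0, "spin": 0},
    {"dx": 0, "dy": 0, "dz": 0, "spin": 0},
    {"dx": 0, "dy": 0, "dz": 0, "spin": 0},
  ],
  claw=0.5,
)

```text
clock: 25.2
position: [0.4263, -0.2157, 0.1732]
orientation: [[-0.0, -0.045, 0.999], [-0.0, 0.999, 0.045], [-1.0, -0.0, -0.0]]
wrist_force: [-0.9, 0.9, -0.7]
opening: 0.066
```

```bash
python3 -c "
from h import *
from bench import robot
s,psi=state(robot)
r=(np.array(s['position'])-tr)@Rr;print('reader',r,s['wrist_torque'])
snap(robot,'18')
a=pickle.load(open('side18.pkl','rb'))['pixels'][150:190,302:348]
cv2.imwrite('pics/z18s.png',cv2.resize(a,None,fx=16,fy=14,interpolation=2))
"
```

```text
t 25.2 pos [ 0.4263 -0.2157  0.1732] psi 1.6158 F [-0.9  0.9 -0.7] open 0.066 q [ 0.09  0.35  0.29  2.15 -0.16  0.67  2.11]
reader [-0.11065923  0.00096114  0.17322503] [ 0.12752443  0.00778186 -0.01602856]
```

View pics/z18s.png

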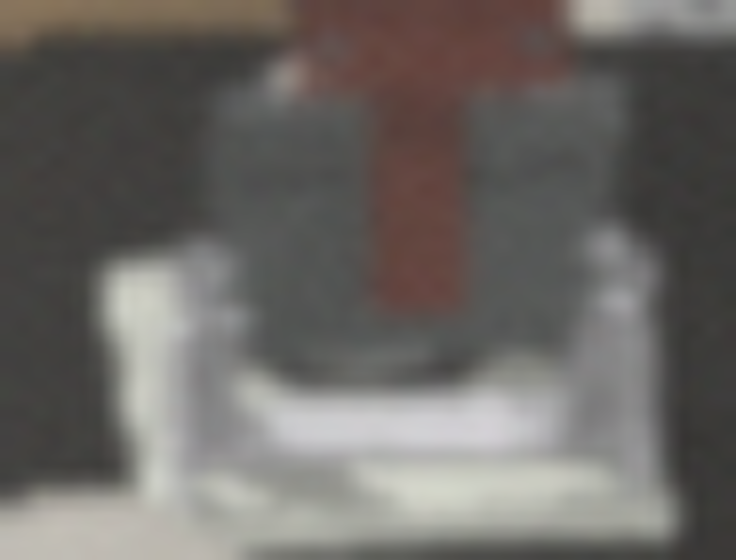

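View pics/top18.png

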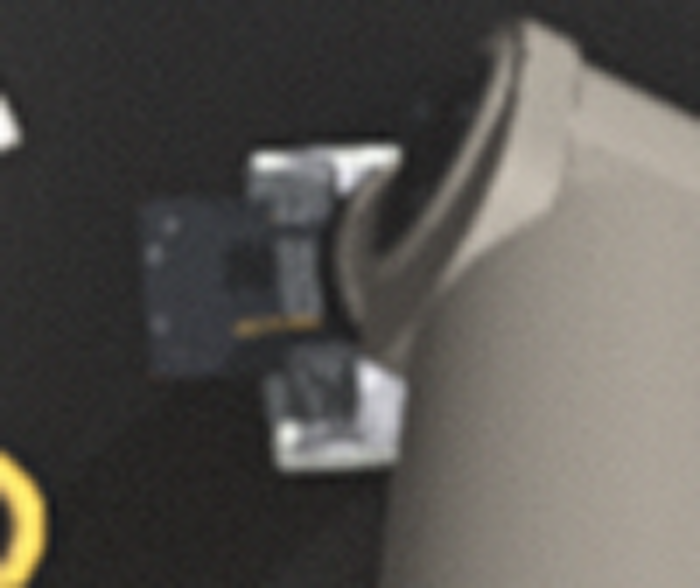

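```bash
python3 -c "
from h import *
p=pickle.load(open('side18.pkl','rb'))
q=np.array([(210,105),(628,95),(215,88),(628,75),(250,345),(400,360)])/[16,14]+[302,150]-.5
o,d=ray(p,q)
for Y in (-.182,-.188,-.235,-.245):
  t=(Y-o[1])/d[:,1];print(Y,(o+d*t[:,None]).round(4)[:,2].tolist())
p=pickle.load(open('top18.pkl','rb'))
q=np.array([(248,185),(265,380)])/7-[50,42]+[431,229]-.43
w=onz(p,q,.157);print(w,(w-tr)@Rr)
"
```

```text
-0.182 [0.154, 0.1547, 0.159, 0.1606, 0.0814, 0.0759]
-0.188 [0.1518, 0.1525, 0.1568, 0.1585, 0.0789, 0.0734]
-0.235 [0.1347, 0.1355, 0.1399, 0.1416, 0.0595, 0.0539]
-0.245 [0.1311, 0.1319, 0.1363, 0.138, 0.0554, 0.0497]
[[ 0.46639056 -0.18004373  0.157     ]
 [ 0.39113225 -0.18378385  0.157     ]] [[-0.14425994  0.04281486  0.157     ]
 [-0.14435467 -0.03253626  0.157     ]]
```

Emit:
apply_moves(
  moves=[
    {"dx": 0.004, "dy": 0, "dz": 0, "spin": 0},
    {"dx": 0.004, "dy": 0, "dz": 0, "spin": 0},
    {"dx": 0.004, "dy": 0, "dz": 0, "spin": 0},
    {"dx": 0.002, "dy": 0, "dz": 0, "spin": 0},
    {"dx": 0.0017, "dy": -0.001, "dz": 0, "spin": 0},
    {"dx": 0.0017, "dy": -0.001, "dz": 0, "spin": 0},
    {"dx": 0, "dy": 0, "dz": 0, "spin": 0},
    {"dx": 0, "dy": 0, "dz": 0, "spin": 0},
  ],
)

```text
clock: 26.1
position: [0.4264, -0.2178, 0.1558]
orientation: [[-0.0, -0.045, 0.999], [-0.0, 0.999, 0.045], [-1.0, -0.0, -0.0]]
wrist_force: [-0.7, 0.5, -1.1]
opening: 0.0658
```

Emit:
apply_moves(
  moves=[
    {"dx": 0.0017, "dy": -0.001, "dz": 0, "spin": 0},
    {"dx": 0.0017, "dy": -0.001, "dz": 0, "spin": 0},
    {"dx": 0.0017, "dy": -0.001, "dz": 0, "spin": 0},
    {"dx": 0, "dy": 0, "dz": 0, "spin": 0},
    {"dx": 0, "dy": 0, "dz": 0, "spin": 0},
    {"dx": 0, "dy": 0, "dz": 0, "spin": 0},
    {"dx": 0, "dy": 0, "dz": 0, "spin": 0},
    {"dx": 0, "dy": 0, "dz": 0, "spin": 0},
  ],
)

```text
clock: 26.9
position: [0.4266, -0.2206, 0.1507]
orientation: [[-0.0, -0.045, 0.999], [-0.0, 0.999, 0.045], [-1.0, -0.0, -0.0]]
wrist_force: [0.1, 0.3, 1.8]
opening: 0.0656
```

```bash
python3 -c "
from h import *
from bench import robot
s,psi=state(robot)
r=(np.array(s['position'])-tr)@Rr;print('reader',r,s['wrist_torque'])
snap(robot,'19')
a=pickle.load(open('side19.pkl','rb'))['pixels'][150:190,302:348]
cv2.imwrite('pics/z19s.png',cv2.resize(a,None,fx=16,fy=14,interpolation=2))
"
```

```text
t 26.9 pos [ 0.4266 -0.2206  0.1507] psi 1.616 F [0.1 0.3 1.8] open 0.0656 q [ 0.12  0.39  0.28  2.15 -0.18  0.62  2.14]
reader [-0.10577266  0.00097022  0.15074671] [0.24559886 0.09697258 0.05756963]
```

View pics/z19s.png

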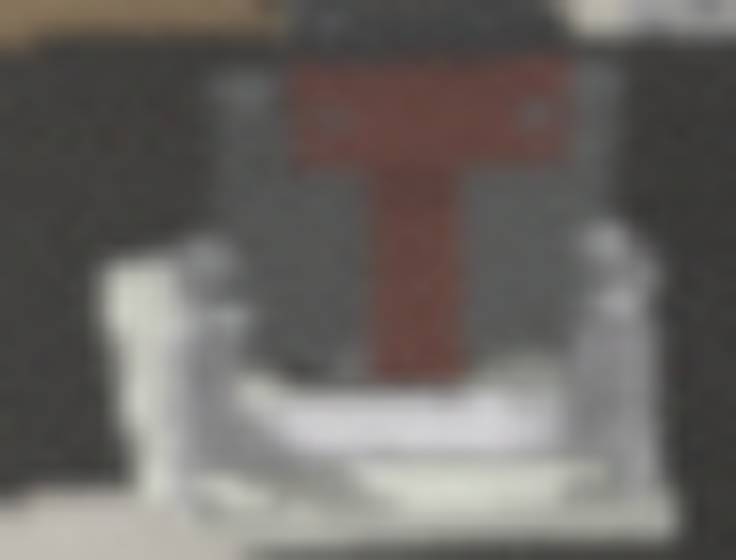

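Emit:
apply_moves(
  moves=[
    {"dx": 0.0017, "dy": -0.0005, "dz": 0, "spin": 0},
    {"dx": 0.0017, "dy": -0.0005, "dz": 0, "spin": 0},
    {"dx": 0, "dy": 0, "dz": 0, "spin": 0},
    {"dx": 0, "dy": 0, "dz": 0, "spin": 0},
    {"dx": 0, "dy": 0, "dz": 0, "spin": 0},
    {"dx": 0, "dy": 0, "dz": 0, "spin": 0},
    {"dx": 0, "dy": 0, "dz": 0, "spin": 0},
    {"dx": 0, "dy": 0, "dz": 0, "spin": 0},
  ],
)

```text
clock: 27.8
position: [0.4267, -0.2216, 0.1474]
orientation: [[0.0, -0.045, 0.999], [0.0, 0.999, 0.045], [-1.0, 0.0, 0.0]]
wrist_force: [-0.7, 2.4, 5.0]
opening: 0.0655
```

```bash
python3 -c "
from h import *
from bench import robot
s,psi=state(robot)
r=(np.array(s['position'])-tr)@Rr;print('reader',r,s['wrist_torque'])
snap(robot,'20')
a=pickle.load(open('side20.pkl','rb'))['pixels'][150:190,302:348]
cv2.imwrite('pics/z20s.png',cv2.resize(a,None,fx=16,fy=14,interpolation=2))
"
```

```text
t 27.8 pos [ 0.4267 -0.2216  0.1474] psi 1.6159 F [-0.7  2.4  5. ] open 0.0655 q [ 0.12  0.4   0.28  2.16 -0.18  0.61  2.14]
reader [-0.10478498  0.00104822  0.14740974] [ 0.58309512  0.07377858 -0.04863526]
```

View pics/z20s.png

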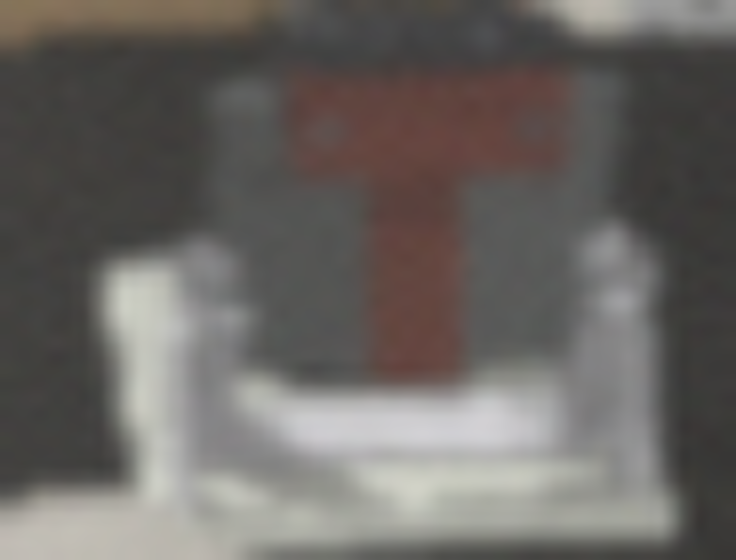

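View pics/top20.png

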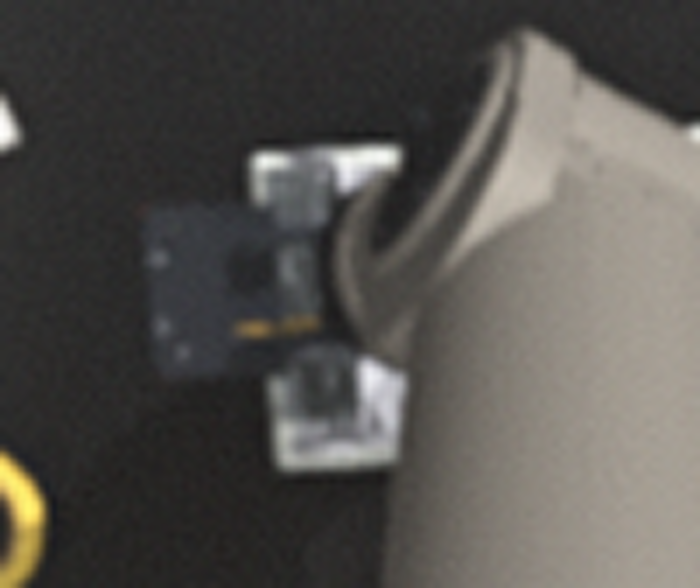

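Emit:
apply_moves(
  moves=[
    {"dx": 0.0017, "dy": -0.001, "dz": 0, "spin": 0},
    {"dx": 0.0017, "dy": -0.001, "dz": 0, "spin": 0},
    {"dx": 0.0017, "dy": -0.001, "dz": 0, "spin": 0},
    {"dx": 0, "dy": 0, "dz": 0, "spin": 0},
    {"dx": 0, "dy": 0, "dz": 0, "spin": 0},
    {"dx": 0, "dy": 0, "dz": 0, "spin": 0},
    {"dx": 0, "dy": 0, "dz": 0, "spin": 0},
    {"dx": 0, "dy": 0, "dz": 0, "spin": 0},
  ],
)

```text
clock: 28.7
position: [0.4266, -0.2247, 0.1422]
orientation: [[-0.0, -0.045, 0.999], [-0.0, 0.999, 0.045], [-1.0, -0.0, -0.0]]
wrist_force: [-0.8, 0.9, 0.9]
opening: 0.0657
```

```bash
python3 -c "
from h import *
from bench import robot
s,psi=state(robot)
r=(np.array(s['position'])-tr)@Rr;print('reader',r,s['wrist_torque'])
snap(robot,'21')
a=pickle.load(open('side21.pkl','rb'))['pixels'][150:190,302:348]
cv2.imwrite('pics/z21s.png',cv2.resize(a,None,fx=16,fy=14,interpolation=2))
"
```

```text
t 28.7 pos [ 0.4266 -0.2247  0.1422] psi 1.6159 F [-0.8  0.9  0.9] open 0.0657 q [ 0.13  0.41  0.27  2.15 -0.19  0.6   2.15]
reader [-0.10167274  0.00084267  0.14218288] [ 0.13222361  0.08230079 -0.00842864]
```

View pics/z21s.png

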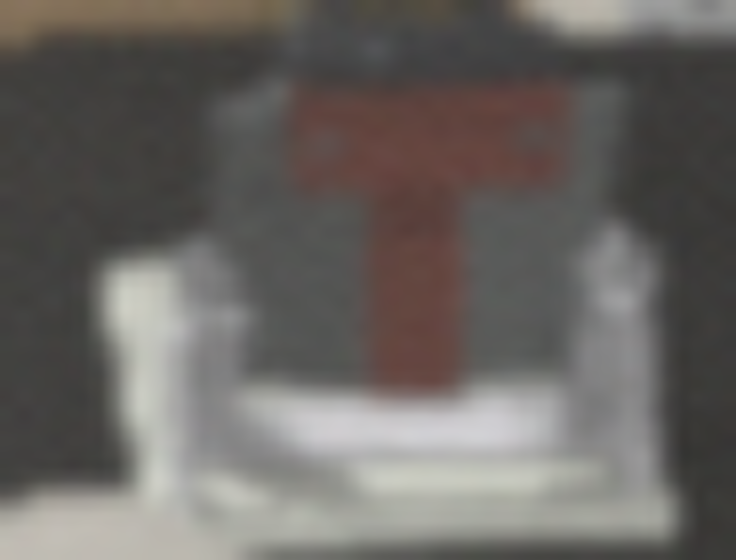

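Emit:
apply_moves(
  moves=[
    {"dx": -0.003, "dy": 0.003, "dz": 0, "spin": 0},
    {"dx": -0.02, "dy": 0, "dz": 0, "spin": 0},
    {"dx": -0.02, "dy": 0, "dz": 0, "spin": 0},
    {"dx": -0.02, "dy": 0, "dz": 0, "spin": 0},
    {"dx": -0.02, "dy": 0, "dz": 0, "spin": 0},
    {"dx": -0.02, "dy": 0, "dz": 0, "spin": 0},
    {"dx": 0, "dy": 0.014, "dz": 0, "spin": 0},
    {"dx": 0, "dy": 0.014, "dz": 0, "spin": 0},
  ],
)

```text
clock: 29.6
position: [0.4255, -0.1937, 0.2461]
orientation: [[0.002, -0.044, 0.999], [-0.001, 0.999, 0.044], [-1.0, -0.001, 0.002]]
wrist_force: [-0.4, -0.4, -0.9]
opening: 0.0661
```

Emit:
apply_moves(
  moves=[
    {"dx": 0, "dy": 0, "dz": 0, "spin": 0},
    {"dx": 0, "dy": 0, "dz": 0, "spin": 0},
    {"dx": 0, "dy": 0, "dz": 0, "spin": 0},
    {"dx": 0, "dy": 0, "dz": 0, "spin": 0},
    {"dx": 0, "dy": 0, "dz": 0, "spin": 0},
    {"dx": 0, "dy": 0, "dz": 0, "spin": 0},
    {"dx": 0, "dy": 0, "dz": 0, "spin": 0},
    {"dx": 0, "dy": 0, "dz": 0, "spin": 0},
  ],
  claw=-1,
)

```text
clock: 30.4
position: [0.4253, -0.1937, 0.2452]
orientation: [[-0.0, -0.045, 0.999], [0.0, 0.999, 0.045], [-1.0, 0.0, -0.0]]
wrist_force: [-0.3, 0.1, 1.0]
opening: 0.0055
```

```bash
python3 -c "
from h import *
from bench import robot
s,psi=state(robot)
r=(np.array(s['position'])-tr)@Rr;print('reader',r,s['wrist_torque'])
snap(robot,'22')
a=pickle.load(open('side22.pkl','rb'))['pixels'][150:190,302:348]
cv2.imwrite('pics/z22s.png',cv2.resize(a,None,fx=16,fy=14,interpolation=2))
"
```

```text
t 30.4 pos [ 0.4253 -0.1937  0.2452] psi 1.6159 F [-0.3  0.1  1. ] open 0.0055 q [ 0.02  0.21  0.31  2.11 -0.09  0.83  2.  ]
reader [-0.13271322  0.00109884  0.24520841] [ 0.07803172 -0.04307395 -0.01083729]
```

View pics/z22s.png

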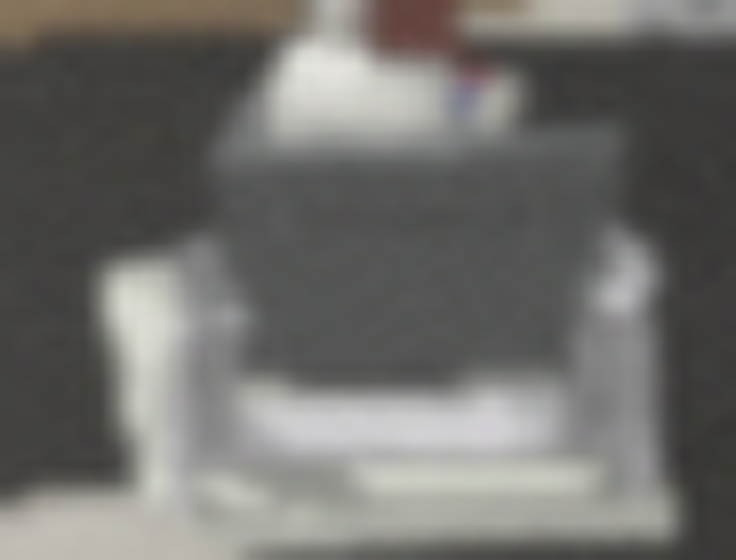

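View pics/top22.png

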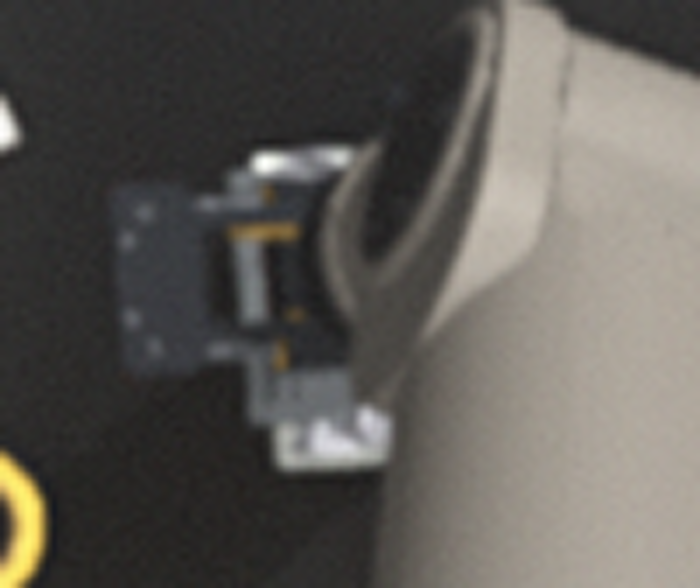

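```bash
python3 -c "
from h import *
p=pickle.load(open('top22.pkl','rb'))
q=np.array([(228,176),(249,422),(246,175),(275,370)])/7-[50,42]+[431,229]-.43
for z in (.135,.145):
  w=onz(p,q,z);print(((w-tr)@Rr).round(4).tolist())
p=pickle.load(open('side22.pkl','rb'))
q=np.array([(215,162),(628,150),(222,135),(628,122),(400,385)])/[16,14]+[302,150]-.5
o,d=ray(p,q)
for Y in (-.170,-.176,-.182,-.245,-.25):
  t=(Y-o[1])/d[:,1];w=(o+d*t[:,None]);print(Y,w.round(4)[:,2].tolist(),((w-tr)@Rr)[:2,:2].round(4).tolist())
"
```

```text
[[-0.147, 0.0487, 0.135], [-0.1472, -0.0481, 0.135], [-0.1399, 0.0487, 0.135], [-0.1353, -0.0285, 0.135]]
[[-0.1491, 0.0478, 0.145], [-0.1493, -0.0481, 0.145], [-0.1421, 0.0478, 0.145], [-0.1375, -0.0287, 0.145]]
-0.17 [0.1415, 0.1429, 0.1495, 0.1511, 0.0732] [[-0.1539, 0.0504], [-0.1591, -0.0502]]
-0.176 [0.1393, 0.1406, 0.1472, 0.1489, 0.0707] [[-0.1479, 0.05], [-0.1531, -0.051]]
-0.182 [0.137, 0.1384, 0.145, 0.1467, 0.0682] [[-0.142, 0.0496], [-0.1471, -0.0518]]
-0.245 [0.1134, 0.1149, 0.1218, 0.1235, 0.0416] [[-0.0791, 0.0455], [-0.0845, -0.0603]]
-0.25 [0.1116, 0.113, 0.1199, 0.1217, 0.0395] [[-0.0741, 0.0452], [-0.0795, -0.0609]]
```

Emit:
apply_moves(
  moves=[
    {"dx": 0.01, "dy": 0.007, "dz": 0, "spin": 0},
    {"dx": 0.007, "dy": 0, "dz": 0, "spin": 0},
    {"dx": 0.003, "dy": 0, "dz": 0, "spin": 0},
    {"dx": 0.0015, "dy": -0.0015, "dz": 0, "spin": 0},
    {"dx": 0.0015, "dy": -0.0015, "dz": 0, "spin": 0},
    {"dx": 0.0015, "dy": -0.0015, "dz": 0, "spin": 0},
    {"dx": 0, "dy": 0, "dz": 0, "spin": 0},
    {"dx": 0, "dy": 0, "dz": 0, "spin": 0},
  ],
)

```text
clock: 31.3
position: [0.4254, -0.1913, 0.2209]
orientation: [[0.0, -0.045, 0.999], [-0.0, 0.999, 0.045], [-1.0, -0.0, 0.0]]
wrist_force: [-0.2, 1.4, 2.2]
opening: 0.0004
```

```bash
python3 -c "
from h import *
from bench import robot
s,psi=state(robot)
r=(np.array(s['position'])-tr)@Rr;print('reader',r,s['wrist_torque'])
snap(robot,'23')
a=pickle.load(open('side23.pkl','rb'))['pixels'][150:190,302:348]
cv2.imwrite('pics/z23s.png',cv2.resize(a,None,fx=16,fy=14,interpolation=2))
"
```

```text
t 31.3 pos [ 0.4254 -0.1913  0.2209] psi 1.6158 F [-0.2  1.4  2.2] open 0.0004 q [ 0.03  0.25  0.31  2.14 -0.1   0.77  2.01]
reader [-0.13510467  0.00129671  0.22088022] [ 0.36828587  0.05137092 -0.0208664 ]
```

View pics/z23s.png

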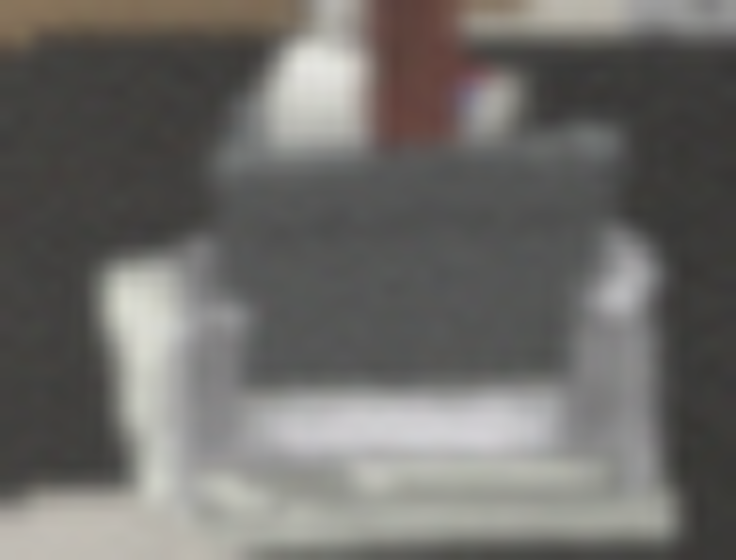

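Emit:
apply_moves(
  moves=[
    {"dx": 0.0017, "dy": -0.0015, "dz": 0, "spin": 0},
    {"dx": 0.0017, "dy": -0.0015, "dz": 0, "spin": 0},
    {"dx": 0.0017, "dy": -0.0015, "dz": 0, "spin": 0},
    {"dx": 0.0017, "dy": -0.0015, "dz": 0, "spin": 0},
    {"dx": 0.0017, "dy": -0.0015, "dz": 0, "spin": 0},
    {"dx": 0, "dy": 0, "dz": 0, "spin": 0},
    {"dx": 0, "dy": 0, "dz": 0, "spin": 0},
    {"dx": 0, "dy": 0, "dz": 0, "spin": 0},
  ],
)

```text
clock: 32.2
position: [0.4255, -0.1988, 0.2122]
orientation: [[-0.0, -0.045, 0.999], [-0.0, 0.999, 0.045], [-1.0, -0.0, -0.0]]
wrist_force: [0.2, 0.3, 0.9]
opening: 0.0005
```

```bash
python3 -c "
from h import *
from bench import robot
s,psi=state(robot)
r=(np.array(s['position'])-tr)@Rr;print('reader',r,s['wrist_torque'])
snap(robot,'24')
a=pickle.load(open('side24.pkl','rb'))['pixels'][150:190,302:348]
cv2.imwrite('pics/z24s.png',cv2.resize(a,None,fx=16,fy=14,interpolation=2))
"
```

```text
t 32.2 pos [ 0.4255 -0.1988  0.2122] psi 1.6158 F [0.2 0.3 0.9] open 0.0005 q [ 0.04  0.27  0.31  2.14 -0.12  0.75  2.04]
reader [-0.12759087  0.00102153  0.21216815] [ 0.19153604 -0.01475621 -0.06108446]
```

View pics/z24s.png

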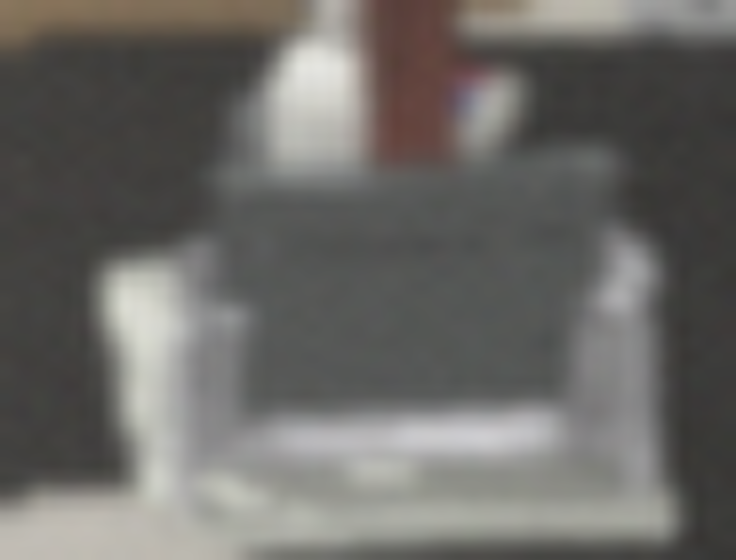

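Emit:
apply_moves(
  moves=[
    {"dx": 0.0017, "dy": -0.001, "dz": 0, "spin": 0},
    {"dx": 0.0017, "dy": -0.001, "dz": 0, "spin": 0},
    {"dx": 0.0017, "dy": -0.001, "dz": 0, "spin": 0},
    {"dx": 0.0017, "dy": -0.001, "dz": 0, "spin": 0},
    {"dx": 0, "dy": 0, "dz": 0, "spin": 0},
    {"dx": 0, "dy": 0, "dz": 0, "spin": 0},
    {"dx": 0, "dy": 0, "dz": 0, "spin": 0},
    {"dx": 0, "dy": 0, "dz": 0, "spin": 0},
  ],
)

```text
clock: 33.1
position: [0.4258, -0.2026, 0.2055]
orientation: [[0.0, -0.045, 0.999], [0.0, 0.999, 0.045], [-1.0, 0.0, 0.0]]
wrist_force: [0.4, -0.4, -0.3]
opening: 0.0007
```

```bash
python3 -c "
from h import *
from bench import robot
s,psi=state(robot)
r=(np.array(s['position'])-tr)@Rr;print('reader',r,s['wrist_torque'])
snap(robot,'25')
a=pickle.load(open('side25.pkl','rb'))['pixels'][150:190,302:348]
cv2.imwrite('pics/z25s.png',cv2.resize(a,None,fx=16,fy=14,interpolation=2))
"
```

```text
t 33.1 pos [ 0.4258 -0.2026  0.2055] psi 1.616 F [ 0.4 -0.4 -0.3] open 0.0007 q [ 0.05  0.28  0.3   2.14 -0.12  0.74  2.05]
reader [-0.1237675   0.00108955  0.20546995] [0.03190363 0.01773122 0.01594961]
```

View pics/z25s.png

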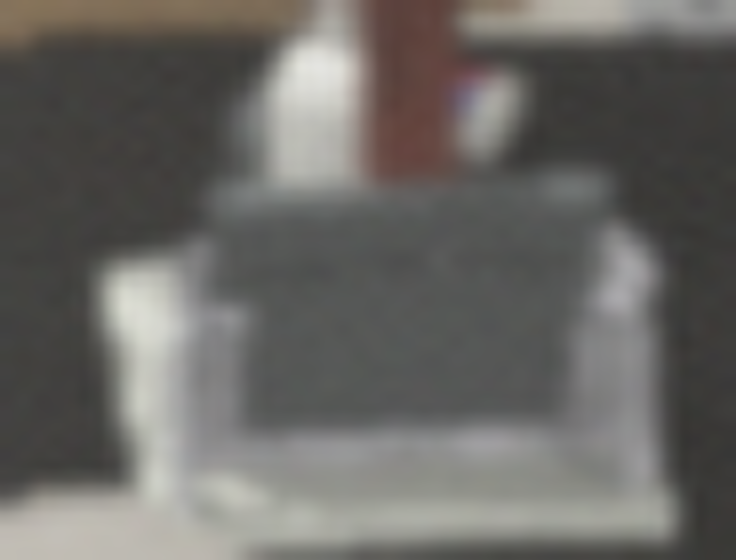

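Emit:
apply_moves(
  moves=[
    {"dx": 0.0017, "dy": -0.001, "dz": 0, "spin": 0},
    {"dx": 0.0009, "dy": -0.0005, "dz": 0, "spin": 0},
    {"dx": 0, "dy": 0, "dz": 0, "spin": 0},
    {"dx": 0, "dy": 0, "dz": 0, "spin": 0},
    {"dx": 0, "dy": 0, "dz": 0, "spin": 0},
    {"dx": 0, "dy": 0, "dz": 0, "spin": 0},
    {"dx": 0, "dy": 0, "dz": 0, "spin": 0},
    {"dx": 0, "dy": 0, "dz": 0, "spin": 0},
  ],
)

```text
clock: 34.0
position: [0.426, -0.2039, 0.2032]
orientation: [[0.0, -0.045, 0.999], [0.001, 0.999, 0.045], [-1.0, 0.001, 0.0]]
wrist_force: [-1.6, 1.6, 6.3]
opening: 0.0004
```

Emit:
apply_moves(
  moves=[
    {"dx": 0.0017, "dy": -0.001, "dz": 0, "spin": 0},
    {"dx": 0.0009, "dy": -0.0005, "dz": 0, "spin": 0},
    {"dx": 0, "dy": 0, "dz": 0, "spin": 0},
    {"dx": 0, "dy": 0, "dz": 0, "spin": 0},
    {"dx": 0, "dy": 0, "dz": 0, "spin": 0},
    {"dx": 0, "dy": 0, "dz": 0, "spin": 0},
    {"dx": 0, "dy": 0, "dz": 0, "spin": 0},
    {"dx": 0, "dy": 0, "dz": 0, "spin": 0},
  ],
)

```text
clock: 34.8
position: [0.4262, -0.2041, 0.2027]
orientation: [[0.0, -0.046, 0.999], [0.004, 0.999, 0.046], [-1.0, 0.004, 0.0]]
wrist_force: [-9.1, 10.3, 35.3]
opening: 0.0006
```

```bash
python3 -c "
from h import *
from bench import robot
s,psi=state(robot)
r=(np.array(s['position'])-tr)@Rr;print('reader',r,s['wrist_torque'])
snap(robot,'26')
a=pickle.load(open('side26.pkl','rb'))['pixels'][150:190,302:348]
cv2.imwrite('pics/z26s.png',cv2.resize(a,None,fx=16,fy=14,interpolation=2))
"
```

```text
t 34.8 pos [ 0.4262 -0.2041  0.2027] psi 1.6167 F [-9.1 10.3 35.3] open 0.0006 q [ 0.06  0.29  0.3   2.14 -0.13  0.73  2.06]
reader [-0.12230986  0.00149695  0.20266633] [2.58406311 2.3168718  0.06644518]
```

View pics/z26s.png

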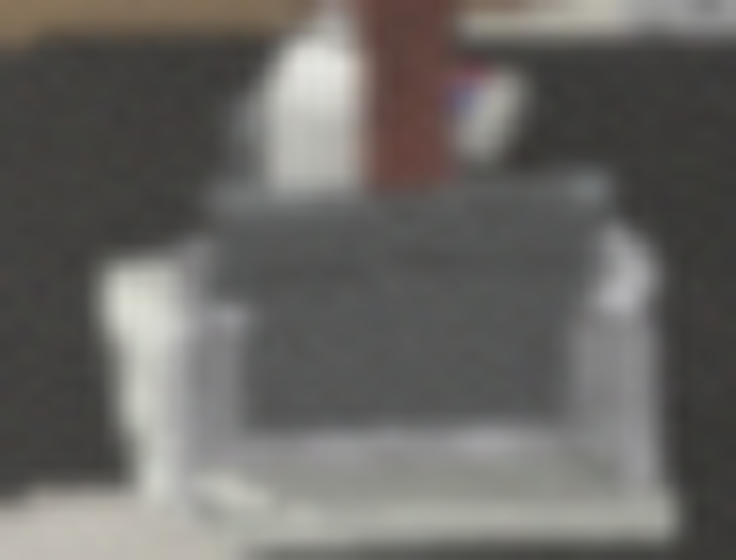

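Emit:
apply_moves(
  moves=[
    {"dx": -0.003, "dy": 0.001, "dz": 0, "spin": 0},
    {"dx": -0.007, "dy": 0, "dz": 0, "spin": 0},
    {"dx": -0.03, "dy": 0, "dz": 0, "spin": 0},
    {"dx": -0.04, "dy": 0, "dz": 0, "spin": 0},
    {"dx": -0.02, "dy": 0.04, "dz": 0.01, "spin": 0},
    {"dx": 0, "dy": 0.045, "dz": 0.02, "spin": 0},
    {"dx": 0, "dy": 0.045, "dz": 0.02, "spin": 0},
    {"dx": 0, "dy": 0.045, "dz": 0.02, "spin": 0},
  ],
)

```text
clock: 35.7
position: [0.4883, -0.0252, 0.3008]
orientation: [[0.001, -0.044, 0.999], [0.0, 0.999, 0.044], [-1.0, -0.0, 0.001]]
wrist_force: [0.7, -0.9, 0.6]
opening: 0.0003
```

Emit:
apply_moves(
  moves=[
    {"dx": 0, "dy": 0.045, "dz": 0, "spin": 0},
    {"dx": 0, "dy": 0.045, "dz": 0, "spin": 0},
    {"dx": 0, "dy": 0.045, "dz": 0, "spin": 0},
    {"dx": 0, "dy": 0.045, "dz": 0, "spin": 0},
    {"dx": 0, "dy": 0.03, "dz": 0, "spin": 0},
    {"dx": 0, "dy": 0, "dz": 0, "spin": 0},
    {"dx": 0, "dy": 0, "dz": 0, "spin": 0},
    {"dx": 0, "dy": 0, "dz": 0, "spin": 0},
  ],
)

```text
clock: 36.5
position: [0.4787, 0.1815, 0.3001]
orientation: [[-0.0, -0.043, 0.999], [-0.001, 0.999, 0.043], [-1.0, -0.001, -0.0]]
wrist_force: [-0.1, 0.2, 0.0]
opening: 0.0007
```

```bash
python3 -c "
from h import *
from bench import robot
s,psi=state(robot)
snap(robot,'27')
P=pickle.load(open('side27.pkl','rb'));Q=pickle.load(open('top27.pkl','rb'))
a=P['pixels'][140:190,302:348]
b=cv2.resize(Q['pixels'][198:263,408:508],None,fx=8,fy=8,interpolation=2)
cv2.imwrite('pics/z27s.png',cv2.resize(a,None,fx=16,fy=12,interpolation=2))
# expected home panel outline
c=[(x,y,z) for x in(-.004,.004) for y,z in((-.05,.0),(.05,.0),(.05,.115),(-.05,.115))]
for im,p,off,f,n in((b.copy(),Q,(408,198),(8,8),'t'),(cv2.resize(a,None,fx=16,fy=12,interpolation=2),P,(302,140),(16,12),'s')):
    q=((proj(p,r2w(slotpts(c,-.066)))+.5-off)*f).astype(int)
    for k in(0,4): cv2.polylines(im,[q[k:k+4]],True,(0,0,255),1)
    cv2.imwrite('pics/z27%s_o.png'%n,im)
cv2.imwrite('pics/z27t.png',b)
"
```

```text
t 36.5 pos [0.4787 0.1815 0.3001] psi 1.6139 F [-0.1  0.2  0. ] open 0.0007 q [-0.52  0.21  0.04  1.95 -0.01  0.99  1.14]
```

View pics/z27s_o.png

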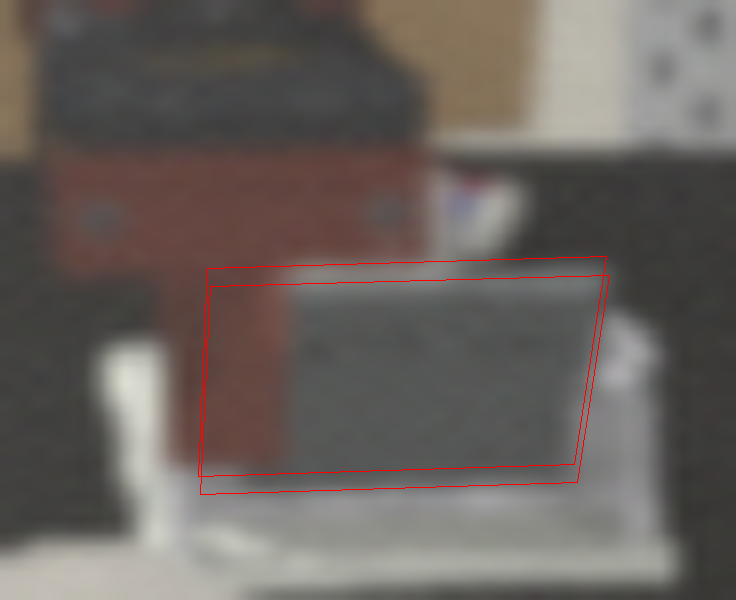

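View pics/z27t_o.png

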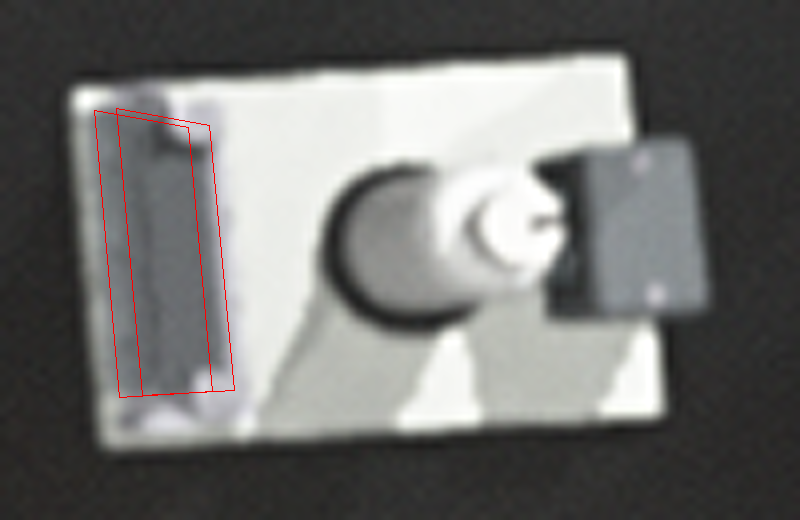

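View pics/z27t.png

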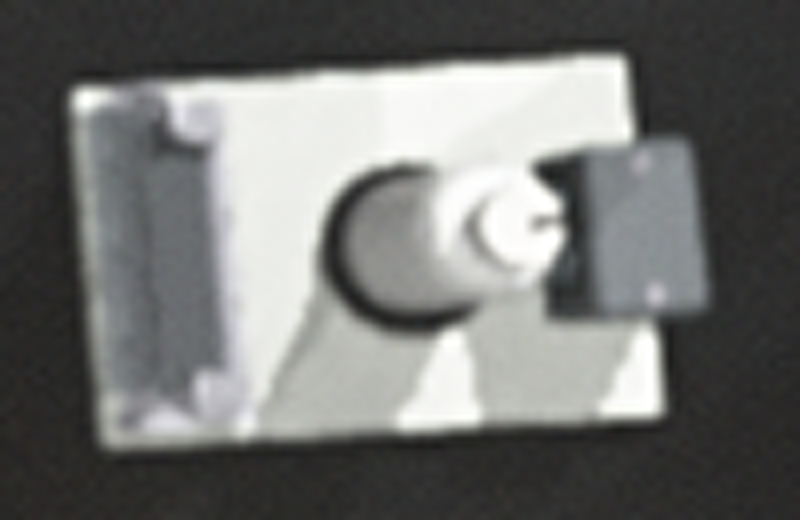

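Emit:
apply_moves(
  moves=[
    {"dx": -0.02, "dy": 0.045, "dz": 0.01, "spin": 0},
    {"dx": -0.02, "dy": 0.045, "dz": 0.01, "spin": 0},
    {"dx": -0.02, "dy": 0.04, "dz": 0.01, "spin": 0},
    {"dx": -0.02, "dy": 0.04, "dz": 0.01, "spin": 0},
    {"dx": 0, "dy": 0, "dz": 0, "spin": 0},
    {"dx": 0, "dy": 0, "dz": 0, "spin": 0},
    {"dx": 0, "dy": 0, "dz": 0, "spin": 0},
    {"dx": 0, "dy": 0, "dz": 0, "spin": 0},
  ],
)

```text
clock: 37.4
position: [0.5109, 0.3522, 0.3795]
orientation: [[-0.001, -0.042, 0.999], [-0.001, 0.999, 0.042], [-1.0, -0.001, -0.001]]
wrist_force: [-0.4, 0.1, 0.2]
opening: 0.0003
```

```bash
python3 -c "
from h import *
from bench import robot
s,psi=state(robot)
P=robot.camera('side');T=robot.camera('top')
a=P['pixels'][140:190,302:348]
im=cv2.resize(a,None,fx=16,fy=12,interpolation=2);im2=im.copy()
c=[(x,y,z) for x in(-.004,.004) for y,z in((-.05,.0),(.05,.0),(.05,.115),(-.05,.115))]
q=((proj(P,r2w(slotpts(c,-.067)))+.5-(302,140))*(16,12)).astype(int)
for k in(0,4): cv2.polylines(im2,[q[k:k+4]],True,(0,0,255),1)
cv2.imwrite('pics/z28.png',cv2.resize(np.hstack([im,im2]),None,fx=.54,fy=.54))
cv2.imwrite('pics/z28f.png',P['pixels'])
"
```

```text
t 37.4 pos [0.5109 0.3522 0.3795] psi 1.6133 F [-0.4  0.1  0.2] open 0.0003 q [-0.7   0.33 -0.01  1.6   0.    1.22  0.91]
```

View pics/z28.png

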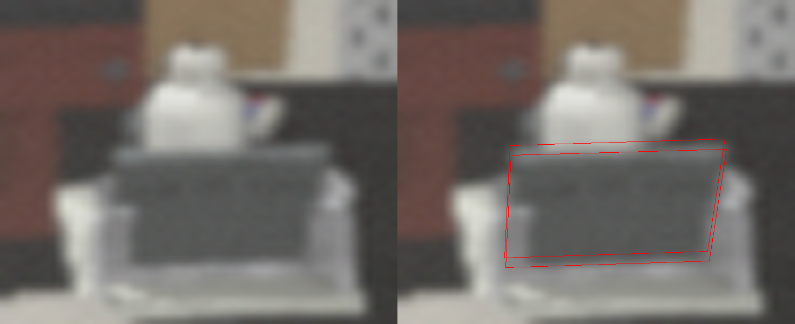

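View pics/z28f.png

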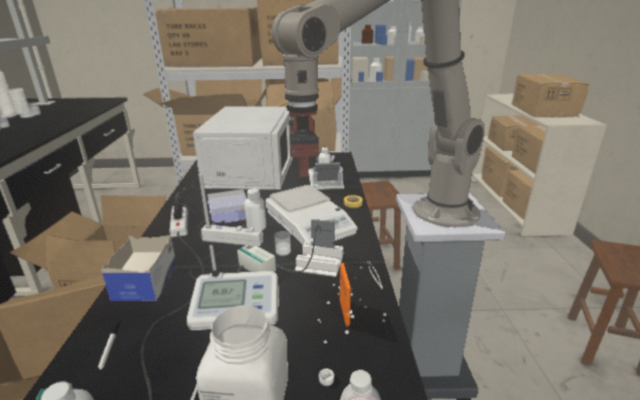

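```bash
python3 -c "
from bench import robot
print(robot.hand_in()); print(robot.read_state()['clock'])"
```

```text
the job is handed in; nothing more can be done
None
the job is handed in; nothing more can be done
```

I turned the bottle about 40° by its cap and released it. I then lifted the wide panel out of the stand, leaned it into the slot, and pushed it down to a hard stop. I handed the job in at about 37.5 s of the 56 s allowed.

**Bottle:** In the last pictures it is upright on the turntable. The cap rib points at the scanner to within about 2–6° (limit about 11°).

**Panel position:** It matches the expected fully-home outline to about 1 pixel in the side view, roughly 2–4 mm. That is about the size of the 4 mm tolerance, so the picture alone does not prove it is home.

**Panel force:** The push ended at about 35 N, with the fingertip within 3 mm of the expected height. Before that the force had dropped to nearly zero, which fits the clips snapping in. I could not read the clip joints themselves.

**What went wrong:**
- My first push went the wrong way sideways. It jammed with 57 N on the wrist and the panel over-tilted, and I backed off and redid it.
- The redo started with the gripper's body on the panel's top edge, staying at or below about 5 N at every reading. I finished it with closed fingertips.
- The two cameras, and the side view against the arm's own position, disagreed by about 3–5 mm across the panel's width. The panel centred itself in the slot when released.

**Other things:** The narrow panel is still in the stand and nothing else looked moved. I did not re-measure the positions of the forceps or the film box.

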